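# Stack gift cartons on the packing scale in a pottery workshop

## Task

Two closed gift cartons, one blue and one white, wait under the low wire drying shelf. Bring each out through the shelf's open front and stack them squarely, edges flush, on the kraft carton that stands on the packing scale: the blue one first, then the white one on top, long sides along long sides. Set each down gently before letting go (no dropping, no hard pressing), leave the kraft carton where it is on the scale, and do not disturb the mug, the jar or the cup.

Things in the scene. Friction and masses are not known exactly. Their poses are not given: they have to be found in the camera images.
- blue_c (a point): centre (28 mm above its underside) of the blue closed carton, a rigid box 90 mm long (its x axis) x 62 mm wide (its y axis) x 56 mm high; 0.27 to 0.5 kg, white sleeve and tape. It stands level on the table under the shelf, its length roughly along the rack's x axis, in either of two places side by side about 150 mm apart.
- white_c (a point): centre (28 mm above its underside) of the white closed carton, a rigid box 90 mm long (its x axis) x 62 mm wide (its y axis) x 56 mm high; 0.23 to 0.42 kg, reddish sleeve, brown tape. It stands level on the table in the other place under the shelf, its length roughly along the rack's x axis.
- kraft_c (a point): centre (28 mm above its underside) of the brown kraft closed carton, a rigid box 90 mm long (its x axis) x 62 mm wide (its y axis) x 56 mm high; 0.28 to 0.52 kg. It stands loose on the scale's plate, the foot of the column; its x axis (long side) points to the robot's right (-y), turned up to 0.45 rad.
- shelf_edge (a point): middle of the lower edge of the rack's shelf on its open front, which faces the scale; 215 mm above the table. x points in under the shelf, to the robot's right; y runs along the 416 mm edge. The waiting cartons' centres are 74 to 94 mm in from this edge, 67 to 83 mm either side of its middle. No room for an upright gripper: reach in tilted 30 to 45 degrees.
- rack: wire drying rack, fixed to the table, axes as the shelf edge's; origin on the table 84 mm in from the edge. Its shelf (dark frame, steel wires 34 mm apart, small plank) is 185 mm deep and 26 mm thick. The front is open over its whole width; the only posts, 22 mm thick, stand at the rear corners, 169 mm in from the edge and 197 mm either side of the middle.
- scale: grey packing scale, 190 x 170 mm, fixed to the table, black display towards the robot; x points away from the robot, origin under its centre. Its 176 x 156 mm steel plate is about 48 mm high and sprung: it goes straight down 0.67 mm per newton (1.5 to 3.5 mm per carton, 13 mm in all), so the column sinks as it grows or is pressed.
- mug: reddish clay mug, 80 mm across and 95 mm high, handle to its +y; origin under its centre, standing on the table beyond the scale. Leave alone.
- jar: amber glass jar with black cap and blank white label, 70 mm across and 110 mm high; origin under its centre, standing on the table behind the rack, at the robot's right. Leave alone.
- cup: grey cup, 68 mm across and 60 mm high; origin under its centre, standing on the small plank in the middle on top of the drying shelf. Leave alone.
Things that resemble listed ones, but are neither listed nor needed, are in the scene too. Leave any green, red or yellow look-alike of the part that bears white_c alone.

How it is judged:
By the outcome, as a careful person would: the job done as asked, in the order asked, and still so for the second after the job is handed in, with the robot touching nothing.
It also fails if it takes over 72 s, if anything falls off the work surface, if the arm or the gripper's body presses on something with over 40 N, if the wrist force passes 120 N, or if a joint passes its speed limit or range.

## Robot

A 7-joint arm with a two-finger parallel gripper is mounted at the origin on the work surface. World frame = base frame: x ahead of the robot, y to its left, z up, the work surface at z = 0. Lengths are in m, angles in degrees, forces in N, time in s.
With the tool pointing down it reaches from about 0.4 to 0.85 m from the base axis. Payload 10.4 kg.
Tool frame: the origin (TCP) lies at the very end of the fingers, on their centre line; the grasp point (between the pads) lies 19 mm behind it; z points along the fingers, y is the direction in which the jaws open and shut (so a half turn about z gives the same grasp; the last joint's range is limited). The gripper opens to 87 mm and grips with 3 to 60 N. Pads are 19 mm wide; open, the fingers measure 117 mm over their backs; the gripper's body (75 mm by 190 mm) begins 51 mm behind the grasp point.
Start: joints at [67.059, 19.034, -3.707, 83.658, 1.238, 77.344, -5.071], TCP at [0.231, -0.581, 0.223] pointing down, gripper open.
Joint ranges: [-148.97, 148.97], [-28.65, 121.19], [-84.17, 76.75], [9.2, 138.47], [-72.65, 252.65], [3.7, 117.97], [-149.18, 149.18]. Speed limits (degrees/s): [127.2, 127.2, 159.86, 159.86, 180, 180, 180].

## Interface

Orientations are given as [roll, pitch, yaw] about the fixed x, y, z axes, in that order (R = Rz(yaw) Ry(pitch) Rx(roll)).
In Python, from bench import sensors, read_camera, finish_job gives the robot as it stands.
- The arm moves only by the tool jog_arm, never from a script. Its argument "steps" is text: rows parted by semicolons, each of 5 numbers parted by spaces: the shift along the tool's x, y, z in mm, then the turn about the tool's z in degrees, then the finger opening in mm, from 0 to 87. In form: x y z yaw hand; .... A call has 1 to 8 rows; each row shifts and turns the commanded pose from where the row before left it, along the tool's axes as they then stand; what a row does not reach is not made up. A row lasts 1/12 s, in which the tool goes at most 41.7 mm and 7.16 degrees, less where a joint would pass 70% of its speed; a pose out of reach is approached as far as the arm can. A call is refused whole if a number of a shift passes 41.7 or a number of a turn 7.16, either way. A call with a gripper value outside its range is refused whole. The fingers move at their own pace and stop on an object; "grip_force" is the grip in N (left out, the last holds). Time passes only in rows, so rows that do not move let the fingers close. It gives the time, the measured TCP pose, the force and the opening at its end, in the units of the state.
- sensors.sense(): the state, without advancing time (a new reading comes with each control period).
- read_camera(name): name is "side" or "top" or "wrist"; returns a dict with "color" (384x512x3 uint8, red, green, blue), "fx", "fy", "cx", "cy" (pixels), "distortion" ([k1, k2, p1, p2, k3] as OpenCV has them; the pictures are not rectified), "rvec" (rotation vector, rad) and "tvec" (3), from world to camera coordinates, as OpenCV has them. Camera axes: x right, y down, z forward; pixel columns grow to the right and rows downward; lengths in m; the calibration is good to about 2 mm. A picture is of the moment at which its call begins. There is no depth.
- finish_job(): hands the job in, once; it reports no verdict.
The state is a dict: "clock": time; "joint_positions": joint angles; "qd": joint speeds; "joint_efforts": joint torques, N m; "position": TCP position; "eef_rot": TCP orientation; "wrist_force": force on the tool from outside, world axes, zero at the start; "wrist_torque": the same for the moment, N m; "width": opening from 0.0 (shut) to 1.0 (fully open).
Only numpy, scipy, OpenCV 4.12 (cv2) and the standard library are available. Lean on these libraries where they do the work, as an engineer would, in place of code of your own. Each camera call takes 0.05 s, during which the arm holds its last target.

## Working session

There is one attempt and no reset: what is moved stays moved. The work goes in short steps, Python scripts to look and compute and a tool call to move; the robot and the scene stay as the last step left them, time stands still between calls to the robot, and variables do not carry over. Pictures are saved under pics/ and viewed, and the job is handed in when it is done.

Besides the shell and the picture viewer there is one more tool, called after "Call:" by a JSON object that holds its "api" and its "payload". jog_arm: Moves the arm, as the interface text tells. Its arguments: {"type":"object","properties":{"steps":{"type":"string"},"grip_force":{"type":"number"}},"required":["steps"]}

```bash
ls; mkdir -p pics
python3 - <<'E'
from bench import sensors, read_camera
import cv2
print(sensors.sense())
for n in ("side","top","wrist"):
    c=read_camera(n); cv2.imwrite(f"pics/{n}0.png",c["color"][:,:,::-1])
    print(n,{k:v for k,v in c.items() if k!="color"})
E
```

```text
pics
{'clock': 0.0, 'joint_positions': array([67.05803925, 19.07215242, -3.7091682 , 83.70688436,  1.23738011,
       77.34487277, -5.07063126]), 'qd': array([ 0.06096539, -0.01733412,  0.04191145,  0.02005532, -0.01519072,
       -0.04155069,  0.01802918]), 'joint_efforts': array([ 1.15977480e-03, -6.23254752e+01,  2.52464722e-02, -3.89898026e+01,
       -6.13555242e-02,  3.96110164e-02,  6.22875541e-05]), 'position': array([ 0.23042053, -0.58053749,  0.22174479]), 'eef_rot': array([-1.79916004e+02,  3.10630326e-03,  2.16503186e+01]), 'wrist_force': array([-0.06919334,  0.33302842,  0.63194838]), 'wrist_torque': array([ 0.01158997,  0.02468555, -0.00601943]), 'width': 1.000306493995694}
side {'fx': 402.1287222116575, 'fy': 402.1287222116575, 'cx': 254.95841280176353, 'cy': 191.98032815798726, 'distortion': array([-0.0838175,  0.       ,  0.       ,  0.       ,  0.       ]), 'rvec': array([ 0.61201598, -2.55210859,  1.26788303]), 'tvec': array([0.39174716, 0.29549624, 0.87816283])}
top {'fx': 394.1266598396311, 'fy': 394.1266598396311, 'cx': 254.43696010429872, 'cy': 187.3445379958985, 'distortion': array([-0.04678666,  0.        ,  0.        ,  0.        ,  0.        ]), 'rvec': array([ 2.14660992, -2.14345852,  0.12766317]), 'tvec': array([-0.08766296,  0.51182287,  1.34049377])}
wrist {'fx': 326.10506680604715, 'fy': 326.10506680604715, 'cx': 252.02953217519718, 'cy': 196.26177802955172, 'distortion': array([0.00063677, 0.        , 0.        , 0.        , 0.        ]), 'rvec': array([-2.41413885,  1.63921547,  0.21690888]), 'tvec': array([-0.62536592, -0.03231418,  0.389682  ])}
```

View pics/side0.png

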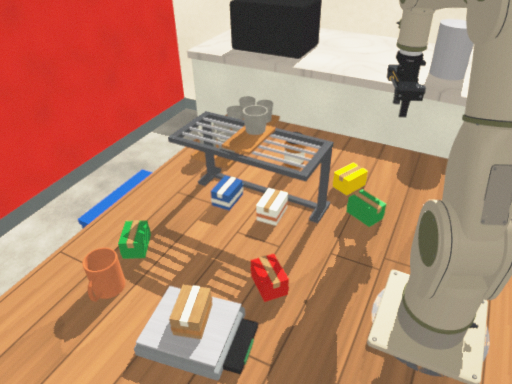

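View pics/top0.png

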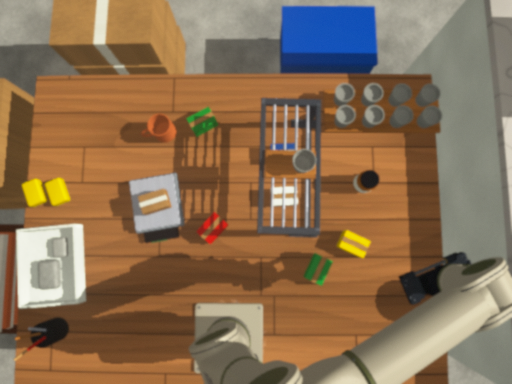

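View pics/wrist0.png

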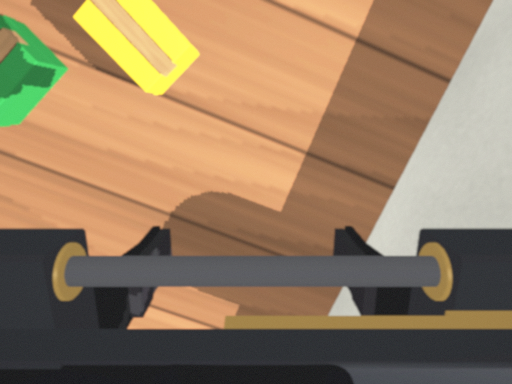

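The side view shows the rack with the blue carton at about (228,192) and the white at (272,207). The kraft is on the scale at (191,310), and the decoys are green, red and yellow. The top view shows the rack's open front at column 262, with the scale to its left.

The moves have no tilt input, so I'll need to find out how the arm behaves at its reach limits. Measuring first.

```bash
cat > h.py <<'E'
import numpy as np, cv2
from bench import sensors, read_camera
def cam(n,save=None):
    c=read_camera(n); c["K"]=np.array([[c["fx"],0,c["cx"]],[0,c["fy"],c["cy"]],[0,0,1.]])
    c["R"]=cv2.Rodrigues(np.array(c["rvec"]))[0]; c["t"]=np.array(c["tvec"]); c["C"]=-c["R"].T@c["t"]
    if save: cv2.imwrite(f"pics/{save}.png",c["color"][:,:,::-1])
    return c
def rays(c,px):
    u=cv2.undistortPoints(np.array(px,float).reshape(-1,1,2),c["K"],c["distortion"]).reshape(-1,2)
    return np.c_[u,np.ones(len(u))]@c["R"]
def onz(c,px,z):
    d=rays(c,px); return c["C"]+d*((z-c["C"][2])/d[:,2])[:,None]
def proj(c,P):
    return cv2.projectPoints(np.array(P,float).reshape(-1,3),np.array(c["rvec"]),c["t"],c["K"],c["distortion"])[0].reshape(-1,2)
E
python3 - <<'E'
from h import *
s=cam("side"); t=cam("top")
np.set_printoptions(precision=3,suppress=True)
print("cams",s["C"],t["C"])
print("rack corners top z=.241",onz(t,[[262,99],[322,99],[319,235],[258,233]],.241))
def crop(c,x0,x1,y0,y1,n,k):
    im=cv2.resize(c["color"][y0:y1,x0:x1,::-1],None,fx=k,fy=k,interpolation=cv2.INTER_CUBIC);cv2.imwrite(f"pics/{n}.png",im)
crop(s,190,310,160,240,"s_box",6)
crop(s,130,260,270,375,"s_kraft",5)
crop(t,120,190,165,245,"t_kraft",7)
crop(t,250,330,90,245,"t_rack",4)
E
```

```text
cams [0.095 0.64  0.77 ] [ 0.328 -0.108  1.395]
rack corners top z=.241 [[ 0.756 -0.113  0.241]
 [ 0.756 -0.296  0.241]
 [ 0.344 -0.278  0.241]
 [ 0.35  -0.101  0.241]]
```

View pics/s_box.png

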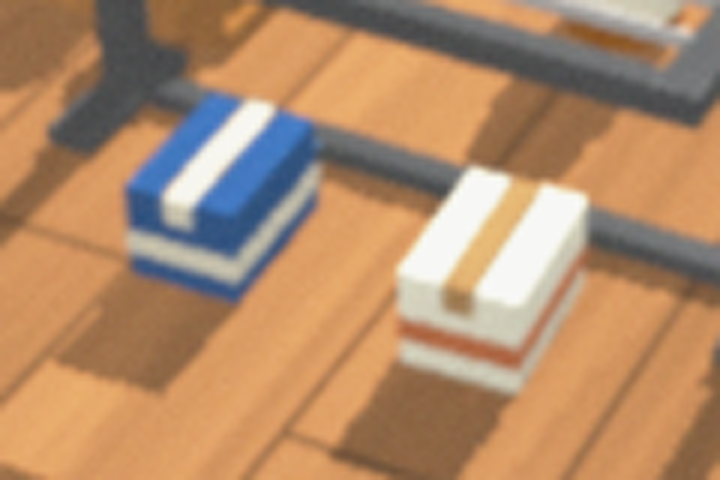

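View pics/s_kraft.png

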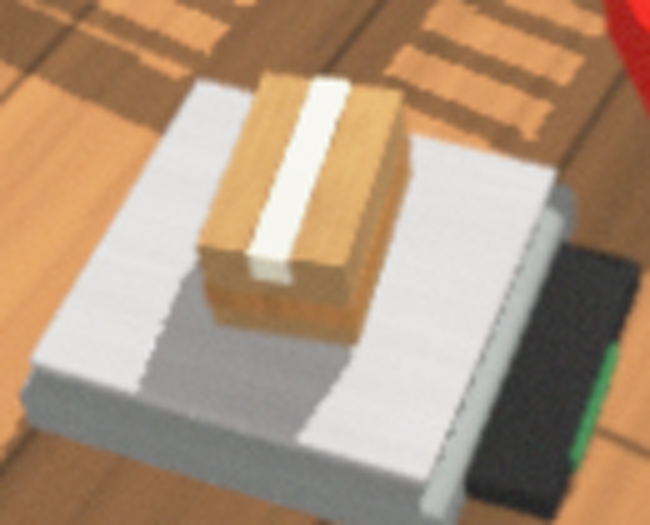

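View pics/t_kraft.png

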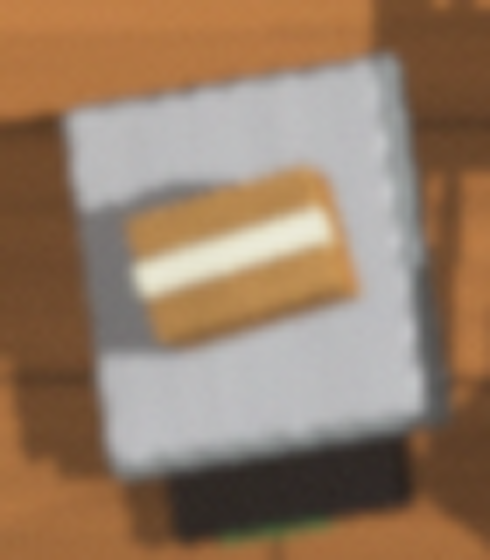

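View pics/t_rack.png

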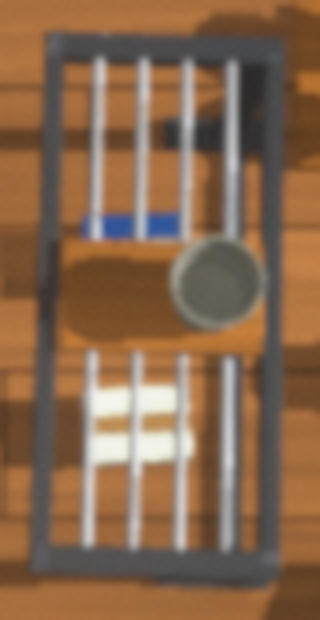

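```bash
cat > m.py <<'E'
from h import *
np.set_printoptions(precision=4,suppress=True)
s=cam("side"); t=cam("top")
f=lambda p,k,o:(np.array(p,float)+.5)/k-.5+np.array(o)
def box(c,p,z):
    P=onz(c,p,z)[:,:2]; ctr=P.mean(0)
    l1=P[0]-P[3]; l2=P[1]-P[2]; w1=P[0]-P[1]; w2=P[3]-P[2]
    l=l1+l2
    print("ctr",ctr,"len",np.linalg.norm(l1),np.linalg.norm(l2),"wid",np.linalg.norm(w1),np.linalg.norm(w2),"long az",np.degrees(np.arctan2(l[1],l[0])),"w az",np.degrees(np.arctan2(*(w1+w2)[::-1])))
if __name__=="__main__":
    print("blue");box(s,f([(205,92),(318,132),(235,218),(128,185)],6,(190,160)),.056)
    print("white");box(s,f([(470,168),(588,200),(520,305),(398,272)],6,(190,160)),.056)
    print("kraft s");box(s,f([(265,75),(404,92),(348,300),(200,248)],5,(130,270)),.102)
    print("kraft t");box(t,f([(318,168),(358,295),(168,350),(125,215)],7,(120,165)),.102)
    print("rack");print(onz(t,f([(47,35),(283,42),(278,580),(33,568)],4,(250,90)),.241))
    print("white top thru rack",onz(t,f([(88,392),(192,388),(192,455),(90,462)],4,(250,90)),.056))
E
python3 m.py
```

```text
blue
ctr [ 0.6355 -0.1889] len 0.0873638737463462 0.08117598575806759 wid 0.07091751043146138 0.06158218504600366 long az -87.90981989558918 w az -2.3021578394522733
white
ctr [ 0.4842 -0.1909] len 0.08977483626520548 0.08804736039404047 wid 0.06355695101306354 0.06209828342444297 long az -86.74386609143043 w az 2.287136919616356
kraft s
ctr [0.4563 0.2523] len 0.0888749284544794 0.10281168665122262 wid 0.061250492535288144 0.06569931397650082 long az -70.5426835521752 w az 12.079827681343856
kraft t
ctr [0.456  0.2448] len 0.09470285291386636 0.09352127994429535 wid 0.06406465315604662 0.06824981893837334 long az -74.94235961212671 w az 19.537288938723066
rack
[[ 0.7583 -0.1106  0.241 ]
 [ 0.7525 -0.2906  0.241 ]
 [ 0.3454 -0.2785  0.241 ]
 [ 0.3539 -0.1004  0.241 ]]
white top thru rack [[ 0.508  -0.1462  0.056 ]
 [ 0.5115 -0.2352  0.056 ]
 [ 0.4539 -0.2346  0.056 ]
 [ 0.4478 -0.1477  0.056 ]]
```

Call:
{"api": "jog_arm", "payload": {"steps": "-29 -0.5 -30 2.7 87;-29 -0.5 -30 2.7 87;-29 -0.5 -30 2.7 87;-29 -0.5 -30 2.7 87;-29 -0.5 -30 2.7 87;-29 -0.5 -30 2.7 87;-29 -0.5 -30 2.7 87;-29 -0.5 -30 2.7 87"}}

```text
clock: 1.02
position: [0.0032, -0.6254, 0.4637]
eef_rot: [180.0, 0.0, -0.1]
wrist_force: [-0.2, -1.3, 0.2]
width: 1.002
```

```bash
cat > st.py <<'E'
from h import *
import json
np.set_printoptions(precision=3,suppress=True)
s=sensors.sense()
for k in("clock","joint_positions","position","eef_rot","wrist_force","width"):print(k,s[k])
open("log.jsonl","a").write(json.dumps({k:np.array(s[k]).tolist() for k in("joint_positions","position","eef_rot")})+"\n")
E
python3 st.py
```

```text
clock 1.0167
joint_positions [ 81.037  19.839   7.033  54.36   -2.472 105.906  -3.102]
position [ 0.003 -0.625  0.464]
eef_rot [179.981   0.003  -0.079]
wrist_force [-0.185 -1.327  0.163]
width 1.0017195495242772
```

Call:
{"api": "jog_arm", "payload": {"steps": "0 0 -30 0 87;0 0 -30 0 87;0 0 -30 0 87;0 0 -30 0 87"}}

```text
clock: 1.35
position: [0.0043, -0.6191, 0.5602]
eef_rot: [178.4, -0.0, 0.0]
wrist_force: [-0.2, -0.8, -1.5]
width: 1.003
```

```bash
python3 st.py
```

```text
clock 1.35
joint_positions [ 75.974  24.342  19.69   37.044  -9.219 117.957  -0.509]
position [ 0.004 -0.619  0.56 ]
eef_rot [178.391  -0.042   0.038]
wrist_force [-0.162 -0.759 -1.458]
width 1.0032857974118896
```

Call:
{"api": "jog_arm", "payload": {"steps": "0 0 -41 0 87;0 0 -41 0 87;0 0 -41 0 87;0 0 -41 0 87"}}

```text
clock: 1.68
position: [0.0037, -0.5755, 0.6316]
eef_rot: [171.7, -0.1, 0.0]
wrist_force: [-0.1, -0.8, 0.9]
width: 1.001
```

```bash
python3 st.py
```

```text
clock 1.6833
joint_positions [ 71.096  16.992  24.253  37.877  -8.595 117.909  -0.699]
position [ 0.004 -0.575  0.632]
eef_rot [171.663  -0.129   0.01 ]
wrist_force [-0.108 -0.822  0.881]
width 1.0008565305481505
```

Call:
{"api": "jog_arm", "payload": {"steps": "0 15 -41 0 87;0 15 -41 0 87;0 15 -41 0 87;0 15 -41 0 87;0 15 -41 0 87;0 15 -41 0 87;0 15 -41 0 87;0 15 -41 0 87"}}

```text
clock: 2.35
position: [0.0025, -0.5527, 0.7533]
eef_rot: [156.9, -0.3, 0.0]
wrist_force: [0.5, 0.8, 0.4]
width: 1.004
```

```bash
python3 st.py
```

```text
clock 2.35
joint_positions [ 68.277  14.107  30.619  26.24  -11.34  117.911  -0.74 ]
position [ 0.002 -0.553  0.753]
eef_rot [156.91   -0.267   0.046]
wrist_force [0.508 0.758 0.4  ]
width 1.003607659075947
```

Call:
{"api": "jog_arm", "payload": {"steps": "0 20 -36 0 87;0 20 -36 0 87;0 20 -36 0 87;0 20 -36 0 87;0 20 -36 0 87;0 20 -36 0 87"}}

```text
clock: 2.85
position: [0.0012, -0.5241, 0.8364]
eef_rot: [146.4, -0.4, 0.1]
wrist_force: [-0.8, -0.1, 0.1]
width: 1.001
```

```bash
python3 st.py
python3 - <<'E'
from h import *
from scipy.spatial.transform import Rotation as Ro
s=sensors.sense(); T=Ro.from_euler('xyz',s["eef_rot"],degrees=True).as_matrix()
c=cam("wrist")
print("cam in tool mm",T.T@(c["C"]-s["position"])*1000,"axes\n",(c["R"]@T).round(3))
E
```

```text
clock 2.85
joint_positions [ 67.573  12.94   36.557  17.032 -16.059 117.912  -0.811]
position [ 0.001 -0.524  0.836]
eef_rot [146.371  -0.356   0.102]
wrist_force [-0.79  -0.093  0.059]
width 1.0005638590499406
cam in tool mm [  69.84335586    1.09384226 -161.52875945] axes
 [[-0.     1.    -0.   ]
 [-0.966 -0.    -0.258]
 [-0.258  0.     0.966]]
```

```bash
cat > fk.py <<'E'
import numpy as np, json, itertools
from scipy.spatial.transform import Rotation as Ro
from scipy.optimize import least_squares
def fk(q,s,p):
    # s: signs of 1,3,5,7 ; p: h,a,b,c, offx elbow a, offx b, offx c, o7(deg)
    q=np.radians(q); h,a,b,c,xa,xb,xc,o7=p
    rz=lambda t:Ro.from_euler('z',t); ry=lambda t:Ro.from_euler('y',t)
    R=rz(s[0]*q[0]); P=np.array([0,0,h])
    R=R*ry(q[1])*rz(s[1]*q[2]); P=P+R.apply([xa,0,a])
    R=R*ry(q[3])*rz(s[2]*q[4]); P=P+R.apply([xb,0,b])
    R=R*ry(q[5])*rz(s[3]*q[6]+np.radians(o7)); P=P+R.apply([0,0,c])+ (R*rz(-s[3]*q[6]-np.radians(o7))).apply([xc,0,0])
    return P,R
def fit():
    L=[json.loads(l) for l in open("log.jsonl")]
    L.append(dict(joint_positions=[67.05803925,19.07215242,-3.7091682,83.70688436,1.23738011,77.34487277,-5.07063126],position=[0.23042053,-0.58053749,0.22174479],eef_rot=[-1.79916004e+02,3.1e-03,21.6503186]))
    best=None
    for s in itertools.product((-1,1),repeat=4):
      for o in (0,90,180,270):
        def res(p):
            r=[]
            for d in L:
                P,R=fk(d["joint_positions"],s,p); T=Ro.from_euler('xyz',d["eef_rot"],degrees=True)
                r+=list(P-d["position"])+list(.3*(R.inv()*T).as_rotvec())
            return np.r_[r,.003*np.array(p[4:7])]
        f=least_squares(res,[.35,.5,.47,.25,0,0,0,o])
        if best is None or f.cost<best[0]: best=(f.cost,s,f.x,np.abs(f.fun).max())
    return best
if __name__=="__main__":
    b=fit(); print(b); json.dump([list(b[1]),list(b[2])],open("fk.json","w"))
E
python3 fk.py
```

```text
(np.float64(0.0021763445211298053), (-1, -1, -1, -1), array([4.61401903e-01, 1.77818788e-01, 4.88732852e-01, 2.41319271e-01,
       9.91794119e-02, 2.62995386e-02, 1.40111043e-03, 9.00000000e+01]), np.float64(0.04557394602892839))
```

Run:
```python
from fk import *
L=[json.loads(l) for l in open("log.jsonl")]
L.append(dict(joint_positions=[67.05803925,19.07215242,-3.7091682,83.70688436,1.23738011,77.34487277,-5.07063126],position=[0.23042053,-0.58053749,0.22174479],eef_rot=[-1.79916004e+02,3.1e-03,21.6503186]))
r=[]
for s in itertools.product((-1,1),repeat=4):
  for o in np.arange(0,360,45):
    e=[]
    for d in L:
        P,R=fk(d["joint_positions"],s,[0]*7+[o]); T=Ro.from_euler('xyz',d["eef_rot"],degrees=True)
        e.append(np.degrees((R.inv()*T).magnitude()))
    r.append((max(e),s,o,np.round(e,2)))
for x in sorted(r,key=lambda x:x[0])[:4]:print(x)
```

```text
(np.float64(6.308629815581038e-06), (-1, -1, -1, -1), np.int64(90), array([0., 0., 0., 0., 0., 0.]))
(np.float64(10.141262533307298), (-1, -1, -1, 1), np.int64(90), array([ 6.2 ,  1.02,  1.4 ,  1.48,  1.62, 10.14]))
(np.float64(31.39009668566659), (-1, -1, 1, 1), np.int64(90), array([ 6.79, 17.98, 16.58, 22.03, 31.39,  9.9 ]))
(np.float64(32.11788053854024), (-1, -1, 1, -1), np.int64(90), array([ 4.94, 18.44, 17.19, 22.68, 32.12,  2.47]))
```

```bash
cat > fk2.py <<'E'
import numpy as np, json
from scipy.spatial.transform import Rotation as Ro
from scipy.optimize import lsq_linear, least_squares
ax="zyzyzyz"; sg=np.array([-1,1,-1,1,-1,1,-1])
def frames(q):
    R=Ro.identity(); F=[R.as_matrix()]
    for i in range(7):
        R=R*Ro.from_euler(ax[i],sg[i]*q[i]+(90 if i==6 else 0),degrees=True); F.append(R.as_matrix())
    return F
COL=[(0,2),(1,0),(3,0),(3,2),(4,0),(5,2),(5,0),(6,0),(6,2)]
def load():
    L=[json.loads(l) for l in open("log.jsonl")]
    L.append(dict(joint_positions=[67.05803925,19.07215242,-3.7091682,83.70688436,1.23738011,77.34487277,-5.07063126],position=[0.23042053,-0.58053749,0.22174479],eef_rot=[-1.79916004e+02,3.1e-03,21.6503186]))
    return L
def fitp():
    A=[];b=[]
    for d in load():
        F=frames(d["joint_positions"]); A.append(np.stack([F[i][:,j] for i,j in COL],1)); b+=d["position"]
    A=np.vstack(A);b=np.array(b)
    lam=3e-4; pri=np.array([.35,0,0,.5,0,.47,0,0,.25])
    x=np.linalg.lstsq(np.vstack([A,lam*np.eye(len(COL))]),np.r_[b,lam*pri],rcond=None)[0]
    return x,np.abs(A@x-b).max()
X,E=fitp()
def fk(q):
    F=frames(q); return sum(X[k]*F[i][:,j] for k,(i,j) in enumerate(COL)),F[7]
LO=np.array([-148.97,-28.65,-84.17,9.2,-72.65,3.7,-149.18]);HI=np.array([148.97,121.19,76.75,138.47,252.65,117.97,149.18])
def ik(P,R,q0,w=.02):
    def f(q):
        p,r=fk(q); return np.r_[(p-P)*10,3*Ro.from_matrix(r.T@R).as_rotvec(),w*np.radians(q-q0)]
    s=least_squares(f,np.clip(q0,LO+.3,HI-.3),bounds=(LO+.2,HI-.2)); p,r=fk(s.x)
    return s.x,np.linalg.norm(p-P),np.degrees(np.linalg.norm(Ro.from_matrix(r.T@R).as_rotvec()))
if __name__=="__main__":
    np.set_printoptions(precision=4,suppress=True); print(X,E)
E
python3 fk2.py
```

```text
[ 0.3629 -0.0332  0.0911  0.3206  0.0245  0.4904 -0.0084  0.0102  0.2901] 0.045569061008495615
```

```bash
python3 - <<'E'
from fk2 import *
np.set_printoptions(precision=4,suppress=True)
for d in load(): print(np.array(d["position"])-fk(d["joint_positions"])[0], d["position"])
import fk2
A=[];b=[]
C=[(0,2)]+[(i,j) for i in (1,3,5,6) for j in range(3)]
for d in load():
    F=frames(d["joint_positions"]); A.append(np.stack([F[i][:,j] for i,j in C],1)); b+=d["position"]
A=np.vstack(A);b=np.array(b)
for l in(1e-2,1e-3):
  x=np.linalg.lstsq(np.vstack([A,l*np.eye(len(C))]),np.r_[b,np.zeros(len(C))],rcond=None)[0]
  print(dict(zip(C,x.round(4))),np.abs(A@x-b).max())
E
cat log.jsonl
```

```text
[-0.0343  0.0002  0.001 ] [0.0032108773262954217, -0.6254196197137056, 0.46372223857655254]
[-0.0091 -0.0076  0.0027] [0.0043075106162203365, -0.6191016210090424, 0.5602330748347112]
[-0.0079  0.0058 -0.0022] [0.003725196752259575, -0.575472205357199, 0.6316093875530207]
[ 0.0002  0.002  -0.0018] [0.002462066214051388, -0.5526651629378257, 0.7533245931340875]
[ 0.0105 -0.0026  0.0007] [0.0012062293267276853, -0.5240848326038776, 0.8363632843856593]
[-0.0456 -0.0235 -0.0005] [0.23042053, -0.58053749, 0.22174479]
{(0, 2): np.float64(0.1351), (1, 0): np.float64(0.0063), (1, 1): np.float64(-0.0109), (1, 2): np.float64(0.1351), (3, 0): np.float64(-0.0033), (3, 1): np.float64(-0.0036), (3, 2): np.float64(0.4286), (5, 0): np.float64(0.0054), (5, 1): np.float64(-0.0155), (5, 2): np.float64(0.4923), (6, 0): np.float64(-0.0012), (6, 1): np.float64(-0.0155), (6, 2): np.float64(0.3407)} 0.00044707175617386685
{(0, 2): np.float64(0.1292), (1, 0): np.float64(0.0001), (1, 1): np.float64(-0.0217), (1, 2): np.float64(0.1292), (3, 0): np.float64(-0.0), (3, 1): np.float64(-0.0232), (3, 2): np.float64(0
[... 1068 characters left out ...]
f_rot": [171.6630311683374, -0.129266407162082, 0.010067883747445144]}
{"joint_positions": [68.27729227794283, 14.106961768878405, 30.619074491367854, 26.239531658813267, -11.340478710375734, 117.91086902094685, -0.7398083992689226], "position": [0.002462066214051388, -0.5526651629378257, 0.7533245931340875], "eef_rot": [156.9103059099758, -0.2669757403473124, 0.04592814931595104]}
{"joint_positions": [67.57296189893628, 12.940023632214201, 36.556904365823584, 17.032179749737878, -16.058940269270135, 117.91240750583307, -0.8114309097844823], "position": [0.0012062293267276853, -0.5240848326038776, 0.8363632843856593], "eef_rot": [146.37118073954588, -0.3560770280857735, 0.10210904283326751]}
```

```bash
python3 - <<'E'
s=open("fk2.py").read()
s=s.replace("COL=[(0,2),(1,0),(3,0),(3,2),(4,0),(5,2),(5,0),(6,0),(6,2)]","COL=[(0,2)]+[(i,j) for i in (1,3,5,6) for j in range(3)]")
s=s.replace("lam=3e-4; pri=np.array([.35,0,0,.5,0,.47,0,0,.25])","lam=1e-3; pri=np.zeros(len(COL))")
open("fk2.py","w").write(s)
E
cat > plan.py <<'E'
from fk2 import *
np.set_printoptions(precision=1,suppress=True)
print(E)
q=np.array([67.57296189893628, 12.940023632214201, 36.556904365823584, 17.032179749737878, -16.058940269270135, 117.91240750583307, -0.8114309097844823])
for tl in (33.6,38):
  for sgn in (-1,1):
    t=np.radians(tl); Z=np.array([0,-np.sin(t),-np.cos(t)]); Xa=-sgn*np.array([0,-np.cos(t),np.sin(t)]); 
    Ya=np.cross(Z,Xa); R=np.stack([Xa,Ya,Z],1)
    print("tilt",tl,"toolx",Xa)
    for P in ([0,-.5,.6],[.3,-.3,.6],[.5,-.0,.45],[.633,0,.3],[.633,0,.05],[.633,-.18,.015],[.633,.05,.015],[.48,-.18,.015],[.48,0.1,.2],[.0,.5,.4]):
        best=min((ik(np.array(P),R,q+d) for d in (0,np.array([-60,0,0,20,0,-20,90*sgn]),np.array([-60,0,30,40,90,-40,0]),np.array([-60,0,0,40,180,-70,0]),np.array([-60,40,-60,60,0,-70,0]))),key=lambda r:r[1]*50+r[2])
        print(P,best[0],"e",round(best[1]*1000,1),round(best[2],1))
E
python3 plan.py
python3 - <<'E'
from h import *
t=cam("top"); np.set_printoptions(precision=3,suppress=True)
print(onz(t,[[212,228],[201,121],[161,128],[366,181],[318,268],[353,243]],.05))
print("mug, jar above")
E
```

```text
5.229715468346718e-06
tilt 33.6 toolx [ 0.  -0.8  0.6]
[0, -0.5, 0.6] [  73.1  -19.     5.1   83.4    8.1   82.5 -100.3] e 0.0 0.0
[0.3, -0.3, 0.6] [  57.3  -17.8  -29.5   80.7   20.9   97.7 -146.3] e 0.0 0.0
[0.5, -0.0, 0.45] [ 33.6  19.4 -77.1  77.1  47.8 117.8 149. ] e 0.9 0.2
[0.633, 0, 0.3] [  7.   28.6 -41.2  74.1  47.  102.  149. ] e 0.0 0.0
[0.633, 0, 0.05] [  6.8  41.8 -39.   88.   54.2  84.1 132.6] e 0.0 0.0
[0.633, -0.18, 0.015] [ 19.4  39.8 -33.   93.8  58.   71.6 142. ] e 0.0 0.0
[0.633, 0.05, 0.015] [  2.9  46.8 -40.3  85.7  56.   85.5 127.5] e 0.0 0.0
[0.48, -0.18, 0.015] [ 14.6  22.6 -24.3 117.5  50.9  60.1 137.9] e 0.0 0.0
[0.48, 0.1, 0.2] [ -9.1  17.7 -32.   97.9  33.6  91.8 131.8] e 0.0 0.0
[0.0, 0.5, 0.4] [-105.    20.6   15.7   68.9   -5.7  117.8   89.5] e 26.2 7.0
tilt 33.6 toolx [-0.   0.8 -0.6]
[0, -0.5, 0.6] [ 45.2 -23.1  20.5  84.1  20.7  85.8  70.8] e 0.0 0.0
[0.3, -0.3, 0.6] [ 29.4 -16.4 -12.   81.5  29.1 101.7  26.9] e 0.0 0.0
[0.5, -0.0, 0.45] [-43.3   5.4  18.9  80.5  30.  107.  -18.5] e 0.0 0.0
[0.633, 0, 0.3] [-36.3  23.9  21.3  76.9  23.7  90.5 -17.8
[... 1449 characters left out ...]
4 108.  -19.8] e 0.0 0.0
[0.633, 0, 0.3] [-38.2  25.3  21.8  77.1  26.9  91.6 -19.6] e 0.0 0.0
[0.633, 0, 0.05] [-34.1  38.1  15.4  89.6  27.5  70.4 -33.9] e 0.0 0.0
[0.633, -0.18, 0.015] [-20.8  37.7  17.5  96.1  33.   56.9 -27. ] e 0.0 0.0
[0.633, 0.05, 0.015] [-36.3  42.5  13.6  86.8  26.4  71.  -37.9] e 0.0 0.0
[0.48, -0.18, 0.015] [ -5.3  22.5  -4.9 118.4  48.1  58.1 -43.3] e 0.0 0.0
[0.48, 0.1, 0.2] [-50.5  17.   14.9  99.2  25.9  88.3 -41.7] e 0.0 0.0
[0.0, 0.5, 0.4] [-104.9   21.2   15.5   69.9   -5.8  117.8  -90.4] e 37.3 9.9
[[ 0.37   0.057  0.05 ]
 [ 0.747  0.103  0.05 ]
 [ 0.722  0.244  0.05 ]
 [ 0.532 -0.472  0.05 ]
 [ 0.237 -0.301  0.05 ]
 [ 0.32  -0.421  0.05 ]]
mug, jar above
```

Call:
{"api": "jog_arm", "payload": {"steps": "0 22 -34 0 87;0 22 -34 0 87;0 22 -34 0 87;0 0 30 -5 87;0 0 41 -7 87;0 0 41 -7 87;0 0 41 -7 87;0 0 41 -7 87"}}

```text
clock: 3.62
position: [0.0031, -0.598, 0.7588]
eef_rot: [143.9, 15.1, 20.8]
wrist_force: [0.1, -0.7, 0.2]
width: 1.001
```

```bash
python3 st.py
```

```text
clock 3.6167
joint_positions [41.329 -0.845 41.563 48.827  4.22  93.168 20.515]
position [ 0.003 -0.598  0.759]
eef_rot [143.881  15.133  20.758]
wrist_force [ 0.09  -0.705  0.173]
width 1.0009729685285826
```

```bash
cat > go.py <<'E'
from h import *
from scipy.spatial.transform import Rotation as Ro
import sys
np.set_printoptions(precision=2,suppress=True)
def T():
    s=sensors.sense(); return np.array(s["position"]),Ro.from_euler('xyz',s["eef_rot"],degrees=True).as_matrix(),s
def axes():
    P,R,s=T(); print("P",P*1000,"tilt",np.degrees(np.arccos(-R[2,2])).round(2),"z",R[:,2],"x",R[:,0],"y",R[:,1],"clk",s["clock"],"q",s["joint_positions"],"F",s["wrist_force"],"w",s["width"]*87)
    return P,R
def turn_level(R):
    # turn about tool z making tool y horizontal with tool x having +y
    z=R[:,2]; y=np.cross(z,[0,0,1.]); y/=np.linalg.norm(y)
    if np.cross(y,z)[1]<0:y=-y
    return np.degrees(np.arctan2(-(y@R[:,0]),y@R[:,1]))
def shift(R,d): return R.T@np.array(d,float)
E
python3 - <<'E'
from go import *
P,R=axes(); a=turn_level(R);print("turn",a)
R2=R@Ro.from_euler('z',a,degrees=True).as_matrix();print(R2)
print("after turn world +x,+y,+z 1mm in tool:",R2.T)
E
```

```text
P [   3.14 -598.03  758.77] tilt 38.76 z [ 0.01 -0.63 -0.78] x [ 0.9   0.34 -0.26] y [ 0.43 -0.7   0.57] clk 3.6167 q [41.33 -0.84 41.56 48.83  4.22 93.17 20.51] F [ 0.09 -0.71  0.17] w 87.08464826198669
turn -65.35446997295664
[[-0.01  1.    0.01]
 [ 0.78  0.02 -0.63]
 [-0.63 -0.   -0.78]]
after turn world +x,+y,+z 1mm in tool: [[-0.01  0.78 -0.63]
 [ 1.    0.02 -0.  ]
 [ 0.01 -0.63 -0.78]]
```

Call:
{"api": "jog_arm", "payload": {"steps": "0 0 0 -7.1 87;0 0 0 -7.1 87;0 0 0 -7.1 87;0 0 0 -7.1 87;0 0 0 -7.1 87;0 0 0 -7.1 87;0 0 0 -7.1 87;0 0 0 -7.1 87"}}

```text
clock: 4.28
position: [0.0021, -0.5976, 0.7599]
eef_rot: [173.2, 38.2, 80.0]
wrist_force: [-0.2, 0.4, -0.8]
width: 0.998
```

Call:
{"api": "jog_arm", "payload": {"steps": "0 0 0 -7.1 87;0 0 0 -1.4 87"}}

```text
clock: 4.45
position: [0.002, -0.5976, 0.76]
eef_rot: [180.0, 38.7, 90.9]
wrist_force: [-0.0, -0.5, -0.8]
width: 0.998
```

Run:
```python
from go import *
P,R=axes(); a=turn_level(R);print("turn",a)
print(shift(R,np.array([.4,0,.6])*1000-P*1000))
```

```text
P [   2.04 -597.55  759.97] tilt 38.68 z [ 0.01 -0.62 -0.78] x [-0.01  0.78 -0.62] y [1.   0.02 0.  ] clk 4.45 q [41.22 -0.63 42.05 48.43  3.97 93.47 85.91] F [-0.03 -0.51 -0.78] w 86.86544204029808
turn -0.03728761496002019
[ 561.78  406.97 -244.55]
```

Call:
{"api": "jog_arm", "payload": {"steps": "31 22.5 -13.5 0 87;31 22.5 -13.5 0 87;31 22.5 -13.5 0 87;31 22.5 -13.5 0 87;31 22.5 -13.5 0 87;31 22.5 -13.5 0 87;31 22.5 -13.5 0 87;31 22.5 -13.5 0 87"}}

```text
clock: 5.12
position: [0.1786, -0.3348, 0.6906]
eef_rot: [179.5, 38.7, 90.1]
wrist_force: [1.2, -1.2, 0.2]
width: 1.002
```

Call:
{"api": "jog_arm", "payload": {"steps": "31 22.5 -13.5 0 87;31 22.5 -13.5 0 87;31 22.5 -13.5 0 87;31 22.5 -13.5 0 87;31 22.5 -13.5 0 87;31 22.5 -13.5 0 87;31 22.5 -13.5 0 87;31 22.5 -13.5 0 87"}}

```text
clock: 5.78
position: [0.3542, -0.075, 0.6216]
eef_rot: [179.5, 38.7, 90.3]
wrist_force: [1.7, 0.7, -0.1]
width: 1.002
```

Run:
```python
from go import *
P,R=axes(); a=turn_level(R);print("turn",a)
print(shift(R,np.array([.64,0.1,.3])*1000-P*1000))
```

```text
P [354.19 -75.04 621.58] tilt 38.72 z [ 0.01 -0.63 -0.78] x [-0.    0.78 -0.63] y [1.   0.01 0.01] clk 5.7833 q [ 37.9  -11.78 -51.15  73.71  32.89 117.68   3.04] F [ 1.7   0.71 -0.09] w 87.18515130099101
turn -0.5985652833841002
[336.62 285.47 144.7 ]
```

```bash
cat > path.py <<'E'
from fk2 import *
from go import T
np.set_printoptions(precision=1,suppress=True)
def sim(wps,n=8,R=None):
    P,R0,s=T(); R=R0 if R is None else R; q=np.array(s["joint_positions"])
    for w in wps:
        P0=P; P=np.array(w,float)
        for k in range(1,n+1):
            q,e1,e2=ik(P0+(P-P0)*k/n,R,q,w=.01)
        print(w,q,"e",round(e1*1000,2),round(e2,2))
E
python3 - <<'E'
from path import *
sim([[.45,0,.5],[.55,.05,.4],[.64,.1,.3],[.64,.1,.03],[.635,-.17,.02],[.635,.03,.06],[.48,.05,.15],[.48,-.17,.02]])
E
```

```text
[0.45, 0, 0.5] [ 25.7   6.6 -62.2  78.3  41.6 117.8 -23.4] e 0.0 0.0
[0.55, 0.05, 0.4] [ 10.8  24.7 -58.5  74.3  51.6 117.1 -35.8] e 0.0 0.0
[0.64, 0.1, 0.3] [  0.2  39.7 -53.3  65.9  59.6 114.9 -40.4] e 0.0 0.0
[0.64, 0.1, 0.03] [  0.4  54.  -48.8  79.3  64.4  97.5 -56.9] e 0.0 0.0
[0.635, -0.17, 0.02] [ 24.9  45.7 -45.6  93.4  69.9  81.8 -44.5] e 0.0 0.0
[0.635, 0.03, 0.06] [  7.8  48.4 -49.5  84.9  63.8  95.1 -53. ] e 0.0 0.0
[0.48, 0.05, 0.15] [ 14.7  30.  -60.4 102.9  50.3  96.9 -58.7] e 0.0 0.0
[0.48, -0.17, 0.02] [ 33.3  32.2 -50.9 116.8  65.6  75.1 -53.3] e 0.0 0.0
```

Call:
{"api": "jog_arm", "payload": {"steps": "29.5 25 11.5 0 87;29.5 25 11.5 0 87;29.5 25 11.5 0 87;29.5 25 11.5 0 87;29.5 25 11.5 0 87;29.5 25 11.5 0 87;29.5 25 11.5 0 87;29.5 25 11.5 0 87"}}

```text
clock: 6.45
position: [0.5464, 0.0462, 0.4114]
eef_rot: [179.5, 38.7, 90.1]
wrist_force: [1.2, -0.7, 1.4]
width: 1.002
```

Run:
```python
from go import *
P,R=axes(); a=turn_level(R);print("turn",a)
print(shift(R,np.array([.633,0.1,.15])*1000-P*1000))
cam("side","side1");cam("wrist","wrist1")
```

```text
P [546.4   46.23 411.4 ] tilt 38.67 z [ 0.01 -0.62 -0.78] x [-0.    0.78 -0.62] y [1.   0.01 0.01] clk 6.45 q [ 10.5   23.41 -57.13  73.81  50.8  117.33 -34.55] F [ 1.22 -0.72  1.39] w 87.18532996737879
turn -0.6473301253698275
[205.18  85.16 171.37]
```

View pics/side1.png

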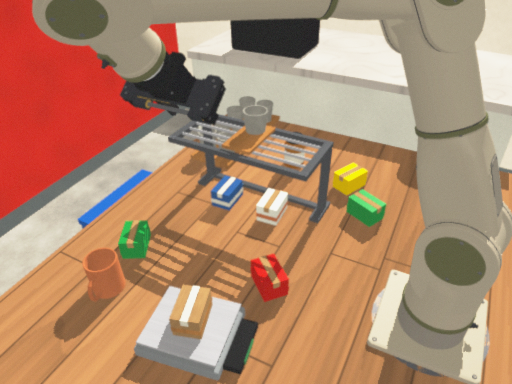

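View pics/wrist1.png

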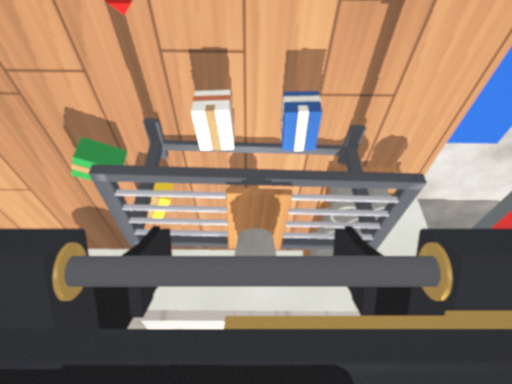

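The wrist view shows the white carton at about (213,125) and the blue at (302,122), both under the shelf with nothing in the way. I'm moving down in front of blue.

Call:
{"api": "jog_arm", "payload": {"steps": "25.5 10.5 21.5 -0.6 87;25.5 10.5 21.5 0 87;25.5 10.5 21.5 0 87;25.5 10.5 21.5 0 87;25.5 10.5 21.5 0 87;25.5 10.5 21.5 0 87;25.5 10.5 21.5 0 87;25.5 10.5 21.5 0 87"}}

```text
clock: 7.22
position: [0.6288, 0.0985, 0.1507]
eef_rot: [179.9, 38.6, 90.8]
wrist_force: [0.7, -1.1, -0.1]
width: 1.0
```

Run:
```python
from go import *
P,R=axes(); a=turn_level(R);print("turn",a)
cam("side","side2");c=cam("wrist","wrist2");import pickle;pickle.dump({k:c[k] for k in c},open("w2.pkl","wb"))
cv2.imwrite("pics/wrist2c.png",cv2.resize(c["color"][0:230,:,::-1],None,fx=1.56,fy=1.56))
```

```text
P [628.84  98.47 150.75] tilt 38.63 z [ 0.01 -0.62 -0.78] x [-0.01  0.78 -0.62] y [1.   0.02 0.  ] clk 7.2167 q [  1.4   44.55 -50.59  77.83  59.02 103.48 -50.44] F [ 0.66 -1.1  -0.1 ] w 86.96987580102457
turn -0.13938642596556408
```

View pics/side2.png

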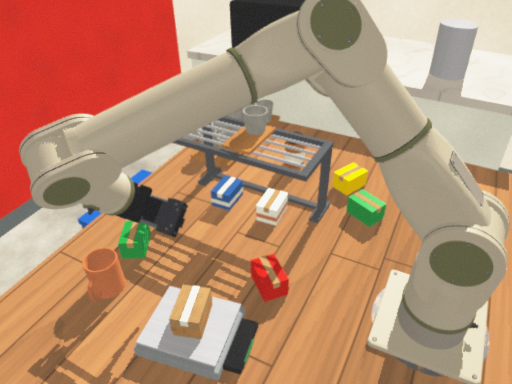

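View pics/wrist2.png

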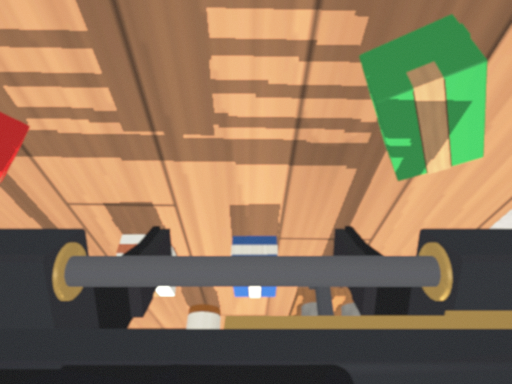

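Run:
```python
from go import *
import pickle; c=pickle.load(open("w2.pkl","rb"))
im=c["color"].astype(int); m=(im[:,:,2]>im[:,:,0]+50)
ys,xs=np.where(m[225:300,225:290]); print(xs.min()+225,xs.max()+225,ys.min()+225)
print(onz(c,[[232,237],[277,237]],0), onz(c,[[118,235],[145,235]],0))
# from the view wrist1 too is gone; side estimates blue
s=cam("side")
im=s["color"].astype(int); m=((im[:,:,2]>im[:,:,0]+40)).astype(np.uint8); m[:150]=0;m[230:]=0;m[:,:205]=0;m[:,260:]=0
print(np.argwhere(m).min(0),np.argwhere(m).max(0))
```

```text
233 275 237
[[ 0.6  -0.15  0.  ]
 [ 0.67 -0.15  0.  ]] [[ 0.44 -0.15  0.  ]
 [ 0.48 -0.15  0.  ]]
[176 211] [209 242]
```

Call:
{"api": "jog_arm", "payload": {"steps": "-22.5 0 26.5 -0.1 87;-22.5 0 26.5 0 87;-22.5 0 26.5 0 87;-22.5 0 26.5 0 87;-22.5 0 26.5 0 87;-22.5 0 26.5 0 87;0 0 0 0 87"}}

```text
clock: 7.95
position: [0.6316, -0.1156, 0.1146]
eef_rot: [179.9, 39.0, 90.4]
wrist_force: [-0.6, -2.1, -0.8]
width: 1.002
```

Run:
```python
from go import *
P,R=axes(); a=turn_level(R);print("turn",a)
print(shift(R,np.array([.633,-.182,.016])*1000-P*1000))
cam("side","side3");c=cam("wrist","wrist3");import pickle;pickle.dump(c,open("w3.pkl","wb"))
```

```text
P [ 631.6  -115.65  114.56] tilt 38.96 z [ 0.01 -0.63 -0.78] x [-0.01  0.78 -0.63] y [1.   0.01 0.  ] clk 7.95 q [ 21.45  39.02 -48.33  90.38  62.87  89.17 -41.1 ] F [-0.56 -2.06 -0.77] w 87.20853130085618
turn -0.08732419937808096
[ 10.37   0.79 118.36]
```

View pics/side3.png

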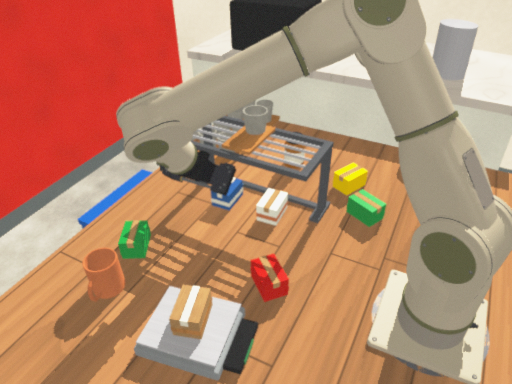

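View pics/wrist3.png

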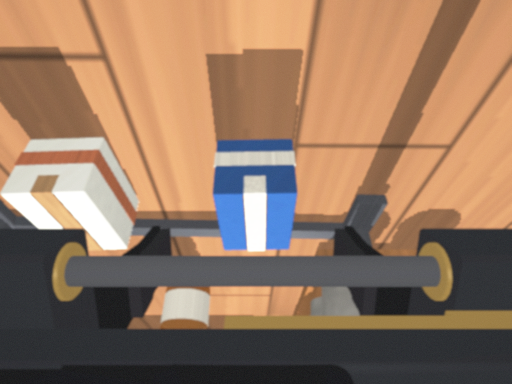

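Run:
```python
from go import *
import pickle; c=pickle.load(open("w3.pkl","rb"))
np.set_printoptions(precision=4,suppress=True)
print(onz(c,[[214,167],[296,165],[291,247],[223,248]],.056));print(onz(c,[[218,141],[292,140]],0))
print("white",onz(c,[[2,194],[105,170],[139,212],[128,247]],.056))
```

```text
[[ 0.6066 -0.1171  0.056 ]
 [ 0.6599 -0.1147  0.056 ]
 [ 0.6689 -0.2289  0.056 ]
 [ 0.6055 -0.2314  0.056 ]]
[[ 0.6036 -0.1483  0.    ]
 [ 0.6649 -0.1465  0.    ]]
white [[ 0.4506 -0.1481  0.056 ]
 [ 0.5345 -0.1208  0.056 ]
 [ 0.5434 -0.1709  0.056 ]
 [ 0.5173 -0.2301  0.056 ]]
```

Call:
{"api": "jog_arm", "payload": {"steps": "5 1 30 0 87;5 1 30 0 87;0 0.5 30 0 87;0 0 24 0 87;0 0 0 0 87"}}

```text
clock: 8.47
position: [0.6344, -0.1721, 0.015]
eef_rot: [-179.7, 38.7, 91.1]
wrist_force: [-0.9, -0.9, 0.6]
width: 1.001
```

Run:
```python
from go import *
P,R=axes()
cam("side","side4");cam("wrist","wrist4")
```

```text
P [ 634.41 -172.07   15.  ] tilt 38.71 z [ 0.01 -0.63 -0.78] x [-0.02  0.78 -0.63] y [ 1.    0.02 -0.  ] clk 8.4667 q [ 23.97  45.52 -43.94  93.37  69.09  80.88 -43.79] F [-0.91 -0.89  0.61] w 87.05745259153058
```

View pics/wrist4.png

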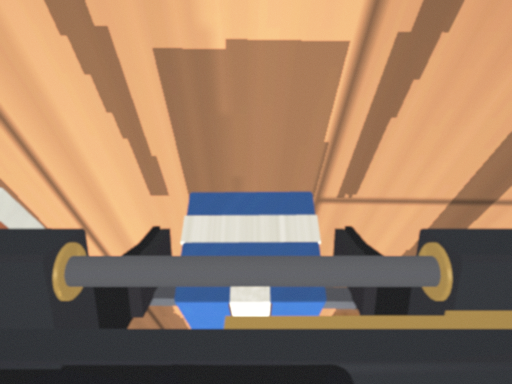

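View pics/side4.png

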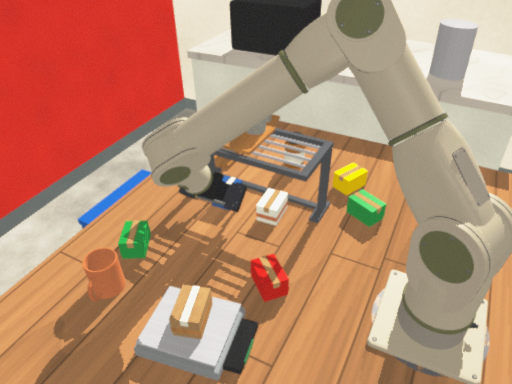

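Call:
{"api": "jog_arm", "payload": {"steps": "-8 0 6 0 87;0 0 0 0 55;0 0 0 0 55;0 0 0 0 55;0 0 0 0 55;0 0 0 0 55;0 0 0 0 55;0 0 0 0 55", "grip_force": 25}}

```text
clock: 9.23
position: [0.6362, -0.1789, 0.0172]
eef_rot: [-179.9, 38.6, 91.2]
wrist_force: [-2.4, 2.6, 3.5]
width: 0.71
```

Run:
```python
from go import *
P,R=axes()
print(shift(R,[0,0,1]),shift(R,[0,1,0]))
```

```text
P [ 636.22 -178.88   17.2 ] tilt 38.61 z [ 0.01 -0.62 -0.78] x [-0.02  0.78 -0.62] y [ 1.    0.02 -0.  ] clk 9.2333 q [ 24.66  45.25 -43.96  93.38  69.27  80.38 -43.08] F [-2.39  2.58  3.46] w 61.76015223446302
[-0.62 -0.   -0.78] [ 0.78  0.02 -0.62]
```

Call:
{"api": "jog_arm", "payload": {"steps": "-2.5 0 -3 0 55;9 0.2 -7 0 55;17 0.4 -13.5 0 55;17 0.4 -13.5 0 55;17 0.4 -13.5 0 55;17 0.4 -13.5 0 55;17 0.4 -13.5 0 55;17 0.4 -13.5 0 55"}}

```text
clock: 9.9
position: [0.6356, -0.0357, 0.0199]
eef_rot: [-179.8, 38.6, 91.2]
wrist_force: [0.7, -0.1, -2.7]
width: 0.708
```

Call:
{"api": "jog_arm", "payload": {"steps": "17 0.4 -13.5 0 55;17 0.4 -13.5 0 55;10 0.2 -8 0 55;0 0 0 0 55"}}

```text
clock: 10.23
position: [0.6354, 0.0231, 0.0196]
eef_rot: [-179.8, 38.4, 91.5]
wrist_force: [-0.5, 0.1, -3.0]
width: 0.708
```

Run:
```python
from go import *
P,R=axes()
cam("side","side5")
```

```text
P [635.36  23.11  19.59] tilt 38.45 z [ 0.01 -0.62 -0.78] x [-0.02  0.78 -0.62] y [ 1.    0.02 -0.  ] clk 10.2333 q [  7.32  50.48 -47.11  86.08  64.75  91.65 -53.74] F [-0.52  0.11 -2.96] w 61.624139508632375
```

View pics/side5.png

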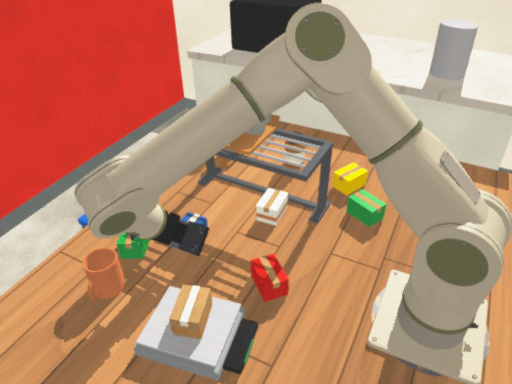

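Call:
{"api": "jog_arm", "payload": {"steps": "1.5 0 1.5 0 55;0.5 0 1 0 55;0 0 0 0 55;0 0 0 0 87;0 0 0 0 87;0 0 0 0 87;0 0 -15 0 87;0 0 -30 0 87"}}

```text
clock: 10.95
position: [0.6344, 0.0437, 0.051]
eef_rot: [-179.6, 38.8, 91.2]
wrist_force: [1.5, -0.3, -0.1]
width: 0.966
```

Call:
{"api": "jog_arm", "payload": {"steps": "0 0 -35 0 87;0 0 -35 0 87;0 0 -30 0 87;0 0 0 0 87"}}

```text
clock: 11.28
position: [0.6347, 0.1157, 0.1361]
eef_rot: [179.7, 38.3, 91.3]
wrist_force: [1.0, 2.0, 0.6]
width: 0.998
```

Run:
```python
from go import *
P,R=axes();print("turn",turn_level(R))
cam("side","side6"); cam("wrist","wrist6")
print(shift(R,np.array([.483,-.07,.16])*1000-P*1000))
```

```text
P [634.72 115.74 136.07] tilt 38.28 z [ 0.02 -0.62 -0.78] x [-0.02  0.78 -0.62] y [1.   0.02 0.  ] clk 11.2833 q [ -0.2   46.6  -50.62  76.51  59.94 103.29 -51.32] F [0.99 2.01 0.63] w 86.86227347463534
turn -0.3398240363003437
[-158.   -156.17   93.47]
```

View pics/side6.png

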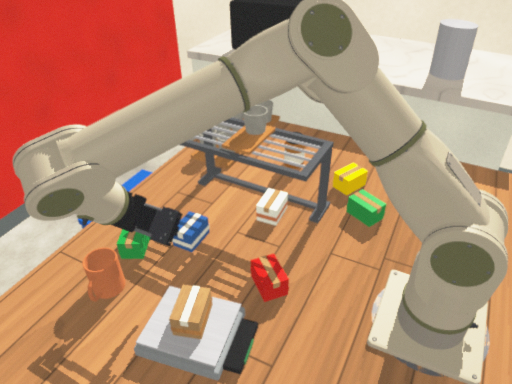

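View pics/wrist6.png

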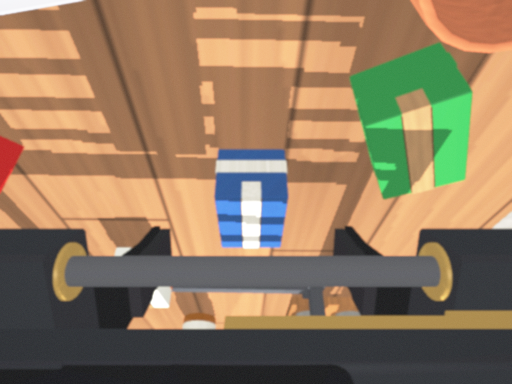

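Call:
{"api": "jog_arm", "payload": {"steps": "0.5 -30 -0.5 -0.3 87;0.5 -30 -0.5 0 87;0.5 -30 -0.5 0 87;0.5 -30 -0.5 0 87;0.5 -28 -0.5 0 87;-25 -0.6 26 0 87;-25 -0.6 26 0 87;-25 -0.6 26 0 87"}}

```text
clock: 12.05
position: [0.4861, -0.0002, 0.1165]
eef_rot: [-179.5, 38.7, 91.7]
wrist_force: [2.0, -0.4, -0.3]
width: 0.997
```

Call:
{"api": "jog_arm", "payload": {"steps": "-25 -0.6 26 0 87;-25 -0.6 26 0 87;-25 -0.6 26 0 87;0 0 0 0 87"}}

```text
clock: 12.38
position: [0.485, -0.1143, 0.102]
eef_rot: [-179.4, 38.9, 91.1]
wrist_force: [0.4, -0.5, 0.6]
width: 0.997
```

Run:
```python
from go import *
P,R=axes();print("turn",turn_level(R))
c=cam("wrist","wrist7");import pickle;pickle.dump(c,open("w7.pkl","wb"))
print(shift(R,np.array([.4835,-.182,.016])*1000-P*1000))
```

```text
P [ 485.04 -114.31  102.03] tilt 38.88 z [ 0.   -0.63 -0.78] x [-0.02  0.78 -0.63] y [ 1.    0.01 -0.01] clk 12.3833 q [ 30.58  25.56 -55.46 112.31  55.9   82.49 -47.86] F [ 0.42 -0.54  0.62] w 86.7253591403427
turn 0.7763407365081976
[  1.34  -1.68 109.46]
```

View pics/wrist7.png

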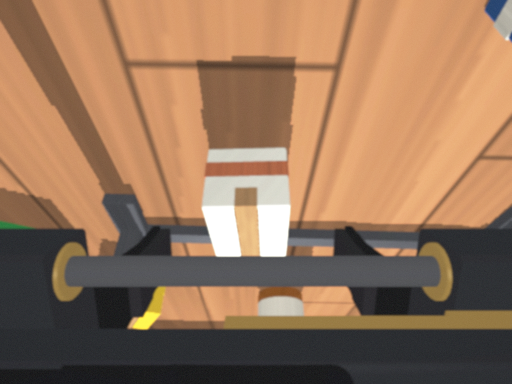

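Run:
```python
from go import *
np.set_printoptions(precision=4,suppress=True)
import pickle; c=pickle.load(open("w7.pkl","rb"))
print(onz(c,[[210,150],[286,148]],0),onz(c,[[204,207],[290,206],[287,255],[214,256]],.056))
```

```text
[[ 0.4502 -0.1489  0.    ]
 [ 0.5109 -0.1454  0.    ]] [[ 0.4508 -0.148   0.056 ]
 [ 0.5107 -0.1452  0.056 ]
 [ 0.5162 -0.2215  0.056 ]
 [ 0.4515 -0.2255  0.056 ]]
```

Call:
{"api": "jog_arm", "payload": {"steps": "1.5 -1.5 27 0.8 87;1.5 -1.5 27 0 87;0 0 27 0 87;0 0 25 0 87;0 0 0 0 87"}}

```text
clock: 12.85
position: [0.4827, -0.1722, 0.015]
eef_rot: [-179.8, 38.6, 90.6]
wrist_force: [-1.9, -0.7, -0.5]
width: 0.998
```

Run:
```python
from go import *
P,R=axes()
cam("side","side8");cam("wrist","wrist8")
```

```text
P [ 482.71 -172.23   14.96] tilt 38.65 z [ 0.   -0.62 -0.78] x [-0.01  0.78 -0.62] y [ 1.    0.01 -0.  ] clk 12.85 q [ 32.08  32.62 -49.22 116.15  65.36  74.68 -52.78] F [-1.86 -0.74 -0.45] w 86.84917020325744
```

View pics/wrist8.png

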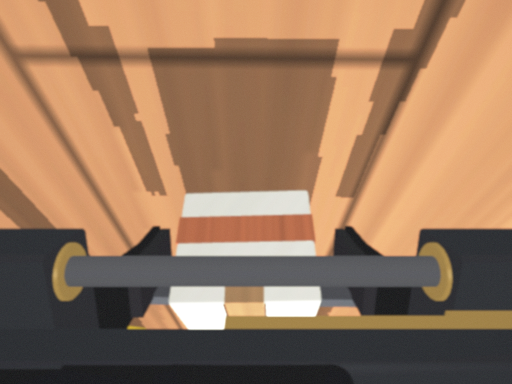

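Call:
{"api": "jog_arm", "payload": {"steps": "-8 0 6 0 87;0 0 0 0 55;0 0 0 0 55;0 0 0 0 55;0 0 0 0 55;0 0 0 0 55;0 0 0 0 55;-2.5 0 -3 0 55", "grip_force": 25}}

```text
clock: 13.62
position: [0.4855, -0.1791, 0.022]
eef_rot: [179.8, 38.6, 90.6]
wrist_force: [0.6, -0.5, -3.2]
width: 0.711
```

Call:
{"api": "jog_arm", "payload": {"steps": "9 0.2 -7 0 55;17 0.4 -13.5 0 55;17 0.4 -13.5 0 55;17 0.4 -13.5 0 55;17 0.4 -13.5 0 55;17 0.4 -13.5 0 55;17 0.4 -13.5 0 55;17 0.4 -13.5 0 55"}}

```text
clock: 14.28
position: [0.4871, -0.0158, 0.0235]
eef_rot: [179.7, 38.8, 90.5]
wrist_force: [0.7, -6.3, 11.8]
width: 0.711
```

Run:
```python
from go import *
P,R=axes()
cam("side","side9")
```

```text
P [487.13 -15.82  23.53] tilt 38.83 z [ 0.01 -0.63 -0.78] x [-0.01  0.78 -0.63] y [1.   0.01 0.  ] clk 14.2833 q [ 16.27  38.02 -53.03 109.98  59.67  85.69 -63.73] F [ 0.71 -6.33 11.85] w 61.83746627957267
```

View pics/side9.png

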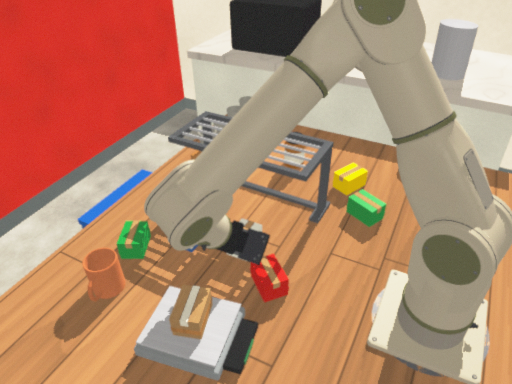

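Call:
{"api": "jog_arm", "payload": {"steps": "-9.5 0 7.5 0 55;0 12 0 0 55;0 13 0 0 55;0 0 0 0 55"}}

```text
clock: 14.67
position: [0.5141, -0.0274, 0.0232]
eef_rot: [179.5, 38.6, 90.4]
wrist_force: [-0.4, 0.0, -2.7]
width: 0.71
```

Run:
```python
from go import *
P,R=axes()
t=cam("top","top10");s=cam("side","side10")
cv2.imwrite("pics/side10k.png",cv2.resize(s["color"][240:375,130:300,::-1],None,fx=4,fy=4,interpolation=cv2.INTER_CUBIC))
im=t["color"].astype(int);m=(im[:,:,0]>120)&(im[:,:,1]<60)&(im[:,:,2]<70);m[:205]=0;m[250:]=0;m[:,:190]=0;m[:,240:]=0
print(m.sum(),np.argwhere(m).mean(0))
a=cv2.imread("pics/top0.png")[:,:,::-1].astype(int);m=(a[:,:,0]>120)&(a[:,:,1]<60)&(a[:,:,2]<70);m[:205]=0;m[250:]=0;m[:,:190]=0;m[:,240:]=0
print(m.sum(),np.argwhere(m).mean(0))
a=cv2.imread("pics/side8.png")[:,:,::-1].astype(int)
for a in (a,s["color"].astype(int)):
    m=(a[:,:,0]>120)&(a[:,:,1]<60)&(a[:,:,2]<70);m[:240]=0;m[310:]=0;m[:,:240]=0;m[:,310:]=0
    w=np.argwhere(m);print(m.sum(),w.mean(0),w.min(0),w.max(0))
```

```text
P [514.07 -27.38  23.18] tilt 38.61 z [ 0.01 -0.62 -0.78] x [-0.01  0.78 -0.62] y [1.   0.01 0.01] clk 14.6667 q [ 16.79  39.36 -51.68 107.05  61.17  85.53 -61.14] F [-0.35  0.   -2.69] w 61.75558551491239
0 [nan nan]
371 [227.64 211.75]
910 [279.32 268.18] [255 251] [301 287]
915 [279.88 268.9 ] [255 251] [301 289]<stdin>:6: RuntimeWarning: Mean of empty slice.
  ret = um.true_divide(
```

View pics/side10k.png

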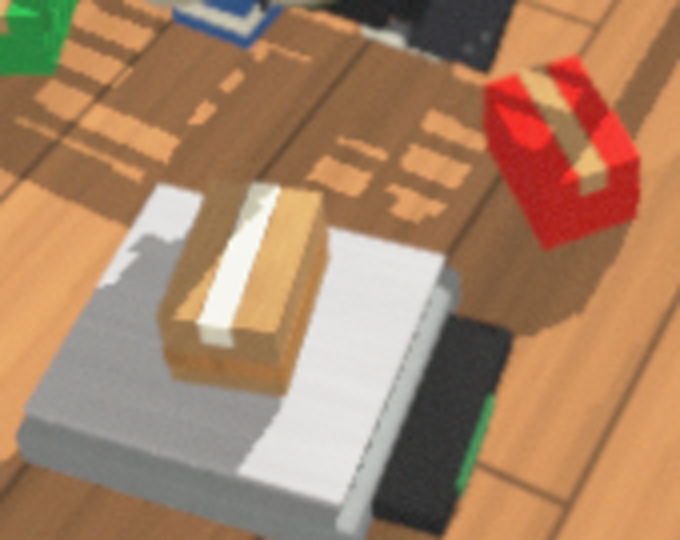

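View pics/side10.png

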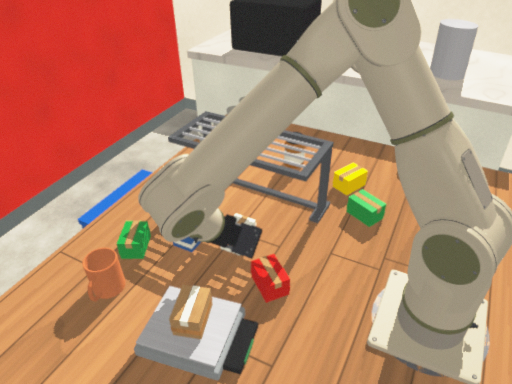

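Call:
{"api": "jog_arm", "payload": {"steps": "1.3 0 1.6 0 55;1 0 1.2 0 55;0.6 0 0.7 0 55;0 0 0 0 55"}}

```text
clock: 15.1
position: [0.5114, -0.0272, 0.0189]
eef_rot: [179.7, 38.7, 90.6]
wrist_force: [-5.2, 3.1, 14.1]
width: 0.71
```

Call:
{"api": "jog_arm", "payload": {"steps": "-0.6 0 -0.7 0 62;0 0 0 0 87;0 0 0 0 87;0 0 0 0 87;0 0 -12 0 87;0 0 -25 0 87;0 0 -30 0 87;0 0 -30 0 87"}}

```text
clock: 15.77
position: [0.5104, 0.0338, 0.0957]
eef_rot: [179.8, 38.6, 90.6]
wrist_force: [0.9, 0.6, 0.6]
width: 0.99
```

Run:
```python
from go import *
P,R=axes()
cam("side","side11");cam("wrist","wrist11")
```

```text
P [510.44  33.77  95.69] tilt 38.61 z [ 0.01 -0.62 -0.78] x [-0.01  0.78 -0.62] y [1.   0.01 0.  ] clk 15.7667 q [ 13.01  35.68 -55.75 102.1   55.06  93.25 -59.56] F [0.89 0.59 0.55] w 86.11970618679173
```

View pics/wrist11.png

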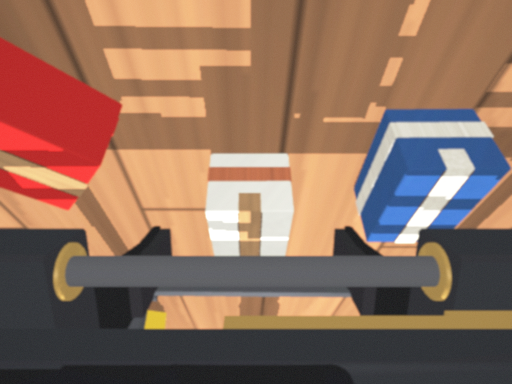

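View pics/side11.png

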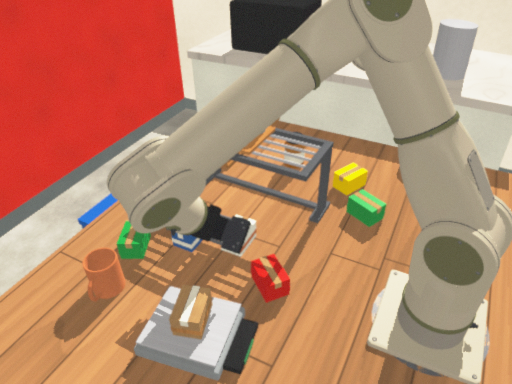

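```bash
python3 - <<'E'
from path import *
sim([[.5,.1,.2],[.35,.3,.25],[.2,.4,.25],[.1,.45,.25],[.0,.45,.25],[.0,.5,.25],[0,.5,.3],[0,.45,.3]])
E
python3 - <<'E'
from h import *
t=cam("top","top12");np.set_printoptions(precision=3,suppress=True)
print(onz(t,[[17,228],[85,305],[22,190],[68,180]],.05))
E
```

```text
[0.5, 0.1, 0.2] [  8.6  30.9 -59.8  94.2  49.3 103.5 -57.1] e 0.0 0.0
[0.35, 0.3, 0.25] [-16.1  34.1 -63.1  85.5  38.  116.9 -79. ] e 0.0 0.0
[0.2, 0.4, 0.25] [-37.6  34.7 -57.   81.3  26.6 117.8 -94.7] e 0.0 0.0
[0.1, 0.45, 0.25] [ -52.    36.1  -51.6   76.8   20.1  117.8 -103.3] e 0.0 0.0
[0.0, 0.45, 0.25] [ -59.1   35.9  -53.4   77.9   14.7  116.  -113.2] e 0.0 0.0
[0.0, 0.5, 0.25] [ -70.3   37.7  -39.    69.1   12.3  117.8 -107.9] e 0.0 0.0
[0, 0.5, 0.3] [-103.6   29.7   14.5   69.9   -6.   117.8  -88.8] e 7.17 1.89
[0, 0.45, 0.3] [-105.8   24.8   16.    77.    -5.6  117.5  -89. ] e 0.0 0.0
[[0.366 0.742 0.05 ]
 [0.109 0.484 0.05 ]
 [0.5   0.734 0.05 ]
 [0.536 0.569 0.05 ]]
```

View pics/top12.png

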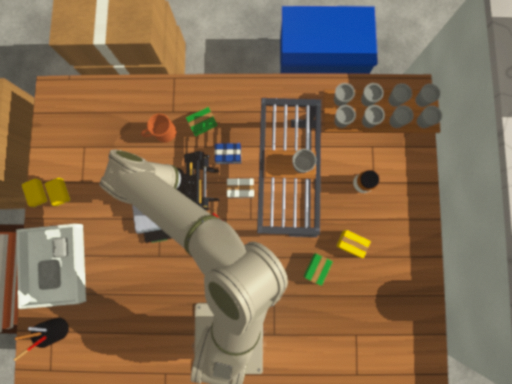

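```bash
cat > wp.py <<'E'
from go import *
import sys
P,R=axes(); np.set_printoptions(precision=1,suppress=True)
P=P*1000
for a in sys.argv[1:]:
    w=np.array(eval(a),float); d=shift(R,w-P); print(a,d,"norm",np.linalg.norm(d).round(0)); P=w
E
python3 wp.py [500,100,210] [350,280,240] [200,400,240] [50,440,240] [0,450,250]
```

```text
P [511.71  35.37  96.29] tilt 38.5 z [ 0.01 -0.62 -0.78] x [-0.01  0.78 -0.62] y [1.   0.02 0.01] clk 15.9167 q [ 12.95  35.62 -55.82 102.06  55.15  93.14 -59.59] F [ 0.76 -0.81 -0.07] w 86.83995708168634
[500,100,210] [ -20.1   -9.9 -129.4] norm 131.0
[350,280,240] [ 123.3 -147.  -137.7] norm 236.0
[200,400,240] [  95.1 -148.2  -76.9] norm 192.0
[50,440,240] [  32.4 -149.4  -27.1] norm 155.0
[0,450,250] [  2.  -49.8 -14.8] norm 52.0
```

Call:
{"api": "jog_arm", "payload": {"steps": "-5 -2.5 -32 0 87;-5 -2.5 -32 0 87;-5 -2.5 -32 0 87;-5 -2.5 -32 0 87;20.5 -24.5 -23 0 87;20.5 -24.5 -23 0 87;20.5 -24.5 -23 0 87;20.5 -24.5 -23 0 87"}}

```text
clock: 16.58
position: [0.3989, 0.2174, 0.2272]
eef_rot: [179.7, 38.7, 90.5]
wrist_force: [-0.0, -0.2, -0.1]
width: 1.002
```

Call:
{"api": "jog_arm", "payload": {"steps": "20.5 -24.5 -23 0 87;20.5 -24.5 -23 0 87;19 -29.6 -15.4 0 87;19 -29.6 -15.4 0 87;19 -29.6 -15.4 0 87;19 -29.6 -15.4 0 87;19 -29.6 -15.4 0 87"}}

```text
clock: 17.17
position: [0.1997, 0.398, 0.2371]
eef_rot: [179.7, 38.7, 90.5]
wrist_force: [0.4, 0.4, 0.2]
width: 1.0
```

```bash
python3 wp.py [50,440,240] [0,450,250]
python3 - <<'E'
from path import *
sim([[.05,.44,.24],[0,.45,.25]])
E
```

```text
P [199.66 398.   237.09] tilt 38.71 z [ 0.01 -0.63 -0.78] x [-0.01  0.78 -0.63] y [1.   0.01 0.  ] clk 17.1667 q [-37.04  35.82 -57.56  82.23  26.96 116.96 -95.54] F [0.39 0.36 0.18] w 87.02111660974933
[50,440,240] [  31.9 -149.2  -30. ] norm 155.0
[0,450,250] [  1.9 -49.8 -14.6] norm 52.0
[0.05, 0.44, 0.24] [ -51.    38.1  -59.    79.7   19.3  116.6 -111.3] e 0.0 0.0
[0, 0.45, 0.25] [ -56.    38.8  -59.3   77.5   16.9  117.2 -116.3] e 0.0 0.0
```

Call:
{"api": "jog_arm", "payload": {"steps": "8 -37 -7.5 0 87;8 -37 -7.5 0 87;8 -37 -7.5 0 87;8 -37 -7.5 0 87;1 -25 -7 0 87;1 -25 -7 0 87;-12 0 -16 0 87;-12 0 -16 0 87"}}

```text
clock: 17.83
position: [0.0003, 0.4497, 0.276]
eef_rot: [179.6, 39.2, 90.7]
wrist_force: [-0.8, 0.7, -2.3]
width: 0.999
```

```bash
python3 wp.py [0,450,340]
```

```text
P [  0.33 449.72 276.  ] tilt 39.23 z [ 0.02 -0.63 -0.77] x [-0.01  0.77 -0.63] y [1.   0.02 0.01] clk 17.8333 q [ -65.78   31.66  -42.3    75.93    9.72  117.91 -108.26] F [-0.84  0.71 -2.28] w 86.92023421321035
[0,450,340] [-40.3   0.  -49.8] norm 64.0
```

Call:
{"api": "jog_arm", "payload": {"steps": "-12 0 -38 0 87;-12 0 -38 0 87;-12 0 -38 0 87;-12 0 -38 0 87;-12 0 -38 0 87;-12 0 -38 0 87"}}

```text
clock: 18.33
position: [0.0032, 0.4569, 0.2709]
eef_rot: [177.6, 42.2, 89.9]
wrist_force: [0.0, 0.5, -1.1]
width: 0.997
```

```bash
python3 wp.py [0,450,340]
```

```text
P [  3.2  456.87 270.93] tilt 42.27 z [ 0.04 -0.67 -0.74] x [ 0.    0.74 -0.67] y [1.   0.03 0.03] clk 18.3333 q [-104.29   29.21   14.09   75.95   -4.61  117.88  -89.08] F [ 0.03  0.53 -1.13] w 86.7565215091744
[0,450,340] [-51.5  -1.3 -46.6] norm 69.0
```

Call:
{"api": "jog_arm", "payload": {"steps": "-28 0 -30 0 87;-28 0 -30 0 87;-28 0 -30 0 87;-28 0 -30 0 87"}}

```text
clock: 18.67
position: [0.004, 0.4112, 0.3379]
eef_rot: [177.6, 35.7, 90.3]
wrist_force: [0.1, -0.1, 0.4]
width: 1.002
```

```bash
python3 wp.py [0,450,340]
```

```text
P [  4.02 411.16 337.9 ] tilt 35.78 z [ 0.05 -0.58 -0.81] x [-0.    0.81 -0.58] y [1.   0.03 0.03] clk 18.6667 q [-119.22   17.89   30.73   82.26   -5.19  117.91  -86.71] F [ 0.11 -0.07  0.45] w 87.18490637541956
[0,450,340] [ 30.3  -2.8 -24.5] norm 39.0
```

Call:
{"api": "jog_arm", "payload": {"steps": "-14 0 -38 0 87;-14 0 -38 0 87;-14 0 -38 0 87;-14 0 -38 0 87;-12 0 -38 0 87;-12 0 -38 0 87"}}

```text
clock: 19.17
position: [0.0045, 0.4256, 0.4062]
eef_rot: [177.1, 25.2, 90.8]
wrist_force: [0.1, 1.0, -0.7]
width: 1.003
```

```bash
python3 wp.py [0,450,440]
```

```text
P [  4.52 425.57 406.21] tilt 25.37 z [ 0.06 -0.42 -0.9 ] x [-0.01  0.9  -0.43] y [1.   0.04 0.05] clk 19.1667 q [-132.88   12.6    45.42   78.18   -4.66  117.9   -85.98] F [ 0.06  1.04 -0.73] w 87.25929999079038
[0,450,440] [  7.8  -2.1 -41.2] norm 42.0
```

Call:
{"api": "jog_arm", "payload": {"steps": "-10 0 -38 0 87;-10 0 -38 0 87;-10 0 -38 0 87;-8 0 -38 0 87;-8 0 -38 0 87;-6 0 -38 0 87"}}

```text
clock: 19.67
position: [0.0039, 0.4399, 0.4771]
eef_rot: [176.5, 14.9, 91.3]
wrist_force: [-0.1, 1.0, -0.1]
width: 0.999
```

```bash
python3 wp.py [0,450,440]
```

```text
P [  3.93 439.93 477.12] tilt 15.3 z [ 0.07 -0.26 -0.96] x [-0.02  0.97 -0.26] y [1.   0.04 0.06] clk 19.6667 q [-148.98    8.7    61.54   72.53   -3.42  117.91  -86.21] F [-0.14  1.05 -0.14] w 86.92361025239789
[0,450,440] [19.4 -5.7 33. ] norm 39.0
```

```bash
cat > rows.py <<'E'
from fk2 import *
def simrows(q,rows,wp=10,wr=3,w=.01,cap=True):
    q=np.array(q,float)
    for r in rows:
        P,R=fk(q); P2=P+R@(np.array(r[:3])/1000); R2=R@Ro.from_euler('z',r[3],degrees=True).as_matrix()
        def f(x):
            p,rr=fk(x); return np.r_[(p-P2)*wp,wr*Ro.from_matrix(rr.T@R2).as_rotvec(),w*np.radians(x-q)]
        qn=least_squares(f,np.clip(q,LO+.06,HI-.06),bounds=(LO+.05,HI-.05),x_scale=1).x
        q=qn
    return q
def show(q):
    P,R=fk(q); print("P",(P*1000).round(0),"z",R[:,2].round(3),"tilt",np.degrees(np.arccos(-R[2,2])).round(1),"q",q.round(1))
E
python3 - <<'E'
from rows import *
q0=[-104.29,29.21,14.09,75.95,-4.61,117.88,-89.08]
for wr in (.5,1,3,10):
  for w in (.003,.03,.1):
    print(wr,w);show(simrows(q0,[(-28,0,-30,0)]*4,wr=wr,w=w))
print("actual tilt 35.8 P 4 411 338 z .05 -.58; q -119.22 17.89 30.73 82.26 -5.19 117.91 -86.71")
E
```

```text
0.5 0.003
P [ -2. 432. 430.] z [ 0.055 -0.366 -0.929] tilt 21.8 q [-136.6   10.9   48.3   76.2   -4.5  117.9  -87.1]
0.5 0.03
P [ -1. 432. 430.] z [ 0.044 -0.366 -0.93 ] tilt 21.6 q [-123.2    9.4   31.9   75.6   -3.   117.9  -90.3]
0.5 0.1
P [ -1. 432. 430.] z [ 0.03  -0.365 -0.931] tilt 21.5 q [-110.     8.9   16.8   75.    -2.2  117.9  -92.5]
1 0.003
P [ -1. 431. 424.] z [ 0.055 -0.381 -0.923] tilt 22.6 q [-135.2   11.3   47.    76.6   -4.6  117.9  -87.1]
1 0.03
P [ -1. 431. 424.] z [ 0.051 -0.381 -0.923] tilt 22.6 q [-130.7   10.7   41.3   76.4   -4.   117.9  -88.3]
1 0.1
P [ -1. 431. 424.] z [ 0.038 -0.379 -0.924] tilt 22.4 q [-115.5    9.5   23.2   75.7   -2.6  117.9  -91.5]
3 0.003
P [  1. 423. 382.] z [ 0.051 -0.48  -0.876] tilt 28.9 q [-126.4   14.3   38.1   79.4   -4.9  117.9  -86.9]
3 0.03
P [  1. 423. 382.] z [ 0.051 -0.48  -0.876] tilt 28.9 q [-126.    14.2   37.5   79.4   -4.9  117.9  -87. ]
3 0.1
P [  1. 423. 382.] z [ 0.048 -0.48  -0.876] tilt 28.9 q [-122.6   13.8   33.2   79.2   -4.4  117.9  -88.1]
10 0.003
P [  5. 402. 316.] z [ 0.042 -0.635 -0.772] tilt 39.5 q [-116.6   19.8   28.    83.9   -5.3  117.9  -86.6]
10 0.03
P [  5. 402. 316.] z [ 0.042 -0.635 -0.772] tilt 39.5 q [-116.5   19.8   27.9   83.9   -5.3  117.9  -86.7]
10 0.1
P [  5. 403. 316.] z [ 0.042 -0.635 -0.772] tilt 39.5 q [-116.1   19.7   27.3   83.9   -5.2  117.9  -86.9]
actual tilt 35.8 P 4 411 338 z .05 -.58; q -119.22 17.89 30.73 82.26 -5.19 117.91 -86.71
```

```bash
cat >> rows.py <<'E'
def wrows(q,d,n,**k):  # world delta d mm in n rows
    for i in range(n):
        R=fk(q)[1]; q=simrows(q,[tuple(R.T@np.array(d,float)/n)+(0,)],**k)
    return q
K=dict(wr=6,w=.003)
E
python3 - <<'E'
from rows import *
q0=[-104.29,29.21,14.09,75.95,-4.61,117.88,-89.08]
for wr in (5,6,7):show(simrows(q0,[(-28,0,-30,0)]*4,wr=wr,w=.003))
q=np.array([-148.9,8.7,61.54,72.53,-3.42,117.91,-86.21])
for d in ([100,0,-50],[250,-50,-100],[350,-100,-250],[350,-200,-300]):
    a=wrows(q,d,10,**K); print(d);show(a)
    b=wrows(a,[-d[0],-d[1],0],10,**K);show(b)
    b=wrows(b,[-70,0,0],3,**K);show(b)
    b=wrows(b,[0,0,300],10,**K);show(b)
E
```

```text
P [  3. 413. 348.] z [ 0.047 -0.56  -0.827] tilt 34.2 q [-120.8   17.    32.4   81.7   -5.1  117.9  -86.8]
P [  4. 410. 337.] z [ 0.045 -0.586 -0.809] tilt 36.0 q [-119.3   17.9   30.8   82.5   -5.2  117.9  -86.7]
P [  5. 407. 329.] z [ 0.044 -0.604 -0.796] tilt 37.3 q [-118.3   18.6   29.7   83.    -5.2  117.9  -86.7]
[100, 0, -50]
P [105. 440. 427.] z [ 0.066 -0.256 -0.965] tilt 15.3 q [-141.6    8.6   64.3   79.    -0.7  110.9  -75.1]
P [  5. 440. 427.] z [ 0.066 -0.256 -0.965] tilt 15.3 q [-148.9    6.1   58.2   79.7   -1.6  111.9  -88.9]
P [-65. 440. 427.] z [ 0.066 -0.256 -0.965] tilt 15.3 q [-148.9    6.8   50.6   78.5   -3.8  112.4  -97.1]
P [-62. 439. 554.] z [ 0.029 -0.065 -0.997] tilt 4.1 q [-142.9    0.7   39.7   65.5    0.3  117.9 -101.3]
[250, -50, -100]
P [255. 390. 377.] z [ 0.066 -0.256 -0.965] tilt 15.3 q [-130.9    8.    70.    85.9    3.1  102.4  -58.4]
P [  5. 440. 377.] z [ 0.066 -0.256 -0.965] tilt 15.3 q [-148.9    5.1   56.9   86.    -1.   106.1  -90.1]
P [-65. 440. 377.] z [ 0.066 -0.256 -0.965] tilt 15.3 q [-148.9    6.    49.4   84.9   -3.3  106.5  -97.9]

[... 297 characters left out ...]
 9.9   57.7  101.1   -4.6   88.5  -87.5]
P [-65. 440. 227.] z [ 0.066 -0.256 -0.965] tilt 15.3 q [-148.9   10.    50.2   99.9   -6.    89.   -95.5]
P [-64. 437. 491.] z [ 0.06  -0.216 -0.975] tilt 12.9 q [-148.9    6.    50.6   71.1   -3.3  117.9  -97.5]
[350, -200, -300]
P [354. 239. 178.] z [ 0.066 -0.255 -0.965] tilt 15.3 q [-141.   -28.6   76.7  113.8   36.5   88.6  -73.4]
P [  4. 439. 178.] z [ 0.066 -0.255 -0.965] tilt 15.3 q [-148.8   14.2   59.7  105.    -8.    82.8  -84.6]
P [-66. 439. 178.] z [ 0.066 -0.255 -0.965] tilt 15.3 q [-148.9   13.3   51.   103.7   -8.4   83.2  -93.5]
P [-66. 439. 475.] z [ 0.066 -0.252 -0.966] tilt 15.1 q [-146.5    8.    49.4   71.8   -4.5  117.9  -96.5]
```

Run:
```python
from rows import *
q=np.array([-148.9,8.7,61.54,72.53,-3.42,117.91,-86.21])
print("direct up");a=wrows(q,[0,0,200],8,**K);show(a);a=wrows(a,[0,0,120],5,**K);show(a)
for d in ([-60,0,-30],[60,0,-20],[-100,-60,-20],[-120,-100,0]):
    a=wrows(q,d,4,**K); print(d);show(a)
    for u in ([0,0,160],[0,0,80],[0,0,80]):
        a=wrows(a,u,4,**K);show(a)
```

```text
direct up
P [ 14. 447. 539.] z [ 0.064 -0.106 -0.992] tilt 7.1 q [-148.9    2.4   56.3   67.     1.5  117.9  -89.9]
P [ 19. 458. 578.] z [ 0.061 -0.015 -0.998] tilt 3.6 q [-148.9    1.7   56.3   62.1    2.3  117.9  -89.5]
[-60, 0, -30]
P [-55. 440. 447.] z [ 0.066 -0.256 -0.965] tilt 15.3 q [-148.9    7.3   52.4   76.    -3.9  114.7  -95.4]
P [-52. 437. 516.] z [ 0.051 -0.156 -0.986] tilt 9.4 q [-148.9    3.1   49.3   69.4   -1.1  117.9  -98.1]
P [-51. 440. 541.] z [ 0.039 -0.096 -0.995] tilt 5.9 q [-148.9    1.3   47.7   67.     0.2  117.9  -99.3]
P [-51. 442. 567.] z [ 0.027 -0.035 -0.999] tilt 2.5 q [-133.3    0.6   30.8   63.8    0.9  117.9 -100.2]
[60, 0, -20]
P [ 65. 440. 457.] z [ 0.066 -0.256 -0.965] tilt 15.3 q [-144.6    8.3   63.2   75.4   -1.5  114.9  -79.5]
P [ 76. 444. 525.] z [ 0.084 -0.158 -0.984] tilt 10.3 q [-148.9    6.5   68.1   67.8    0.3  117.9  -78.4]
P [ 84. 451. 550.] z [ 0.094 -0.099 -0.991] tilt 7.9 q [-148.9    6.1   68.8   64.6    0.7  117.9  -77.6]
P [ 92. 459. 577.] z [ 0.106 -0.04  -0.994] tilt 6.5 q [-148.9    6.6   70.8   60.9    0.2  117.9  -75.8]

[... 197 characters left out ...]
9.8   72.    -2.   117.9 -108. ]
P [-99. 380. 544.] z [ 0.009 -0.096 -0.995] tilt 5.6 q [ -56.5   -2.1  -50.1   68.8   -3.   117.9 -106.3]
P [-101.  381.  571.] z [-0.009 -0.037 -0.999] tilt 2.2 q [ -57.8   -3.4  -47.5   66.2   -4.   117.9 -105.6]
[-120, -100, 0]
P [-115.  340.  475.] z [ 0.065 -0.254 -0.965] tilt 15.2 q [-120.7   -4.1    6.5   81.2   -2.4  117.8 -113.5]
P [-122.  346.  524.] z [ 0.021 -0.145 -0.989] tilt 8.4 q [ -78.2   -4.9  -32.    74.4   -4.8  117.9 -110.3]
P [-126.  351.  549.] z [-0.002 -0.088 -0.996] tilt 5.1 q [ -81.1   -5.6  -28.9   71.6   -5.1  117.9 -110.6]
P [-130.  355.  575.] z [-0.025 -0.031 -0.999] tilt 2.3 q [ -82.9   -6.   -27.1   68.5   -5.3  117.9 -110.9]
```

Call:
{"api": "jog_arm", "payload": {"steps": "-23.5 -31 4.5 0 87;-23.5 -31 4.5 0 87;-23.5 -31 4.5 0 87;-23.5 -31 4.5 0 87;-10 2.4 -38.5 0 87;-9 2 -38.5 0 87;-8 2 -38.5 0 87;-7 1.5 -38.5 0 87"}}

```text
clock: 20.33
position: [-0.1042, 0.3527, 0.488]
eef_rot: [176.9, 13.0, 91.4]
wrist_force: [1.0, -0.6, 0.5]
width: 1.001
```

```bash
cat > look.py <<'E'
from rows import *
from go import T
P,R,s=T(); q=np.array(s["joint_positions"]); show(q); print(R.T.round(3), s["clock"])
for d in ([0,0,40],[-30,0,25],[30,0,25],[0,30,25],[0,-30,25]):
    a=q
    print(d)
    for k in range(4):
        a=wrows(a,d,1,**K)
        if k in(1,3): show(a)
E
python3 look.py
```

```text
P [-104.  353.  488.] z [ 0.06 -0.22 -0.97] tilt 13.3 q [-113.2   -3.6    1.1   78.9   -1.8  117.9 -111. ]
[[-0.02  0.97 -0.22]
 [ 1.    0.04  0.05]
 [ 0.06 -0.22 -0.97]] 20.3333
[0, 0, 40]
P [-106.  355.  513.] z [ 0.04 -0.17 -0.98] tilt 9.9 q [ -57.4   -3.7  -49.9   74.3   -3.9  117.9 -106.8]
P [-108.  359.  537.] z [ 0.02 -0.11 -0.99] tilt 6.4 q [ -63.4   -4.8  -43.3   71.8   -4.4  117.9 -106.7]
[-30, 0, 25]
P [-166.  353.  506.] z [ 0.04 -0.19 -0.98] tilt 11.3 q [-103.9   -1.   -14.7   73.9   -3.8  117.9 -118.4]
P [-228.  351.  524.] z [ 0.02 -0.16 -0.99] tilt 9.5 q [-130.7    0.8    5.2   69.7   -5.   117.9 -125.8]
[30, 0, 25]
P [-44. 355. 503.] z [ 0.05 -0.19 -0.98] tilt 11.2 q [-34.2  -6.6 -61.1  76.2  -4.  117.9 -94.3]
P [ 19. 358. 521.] z [ 0.06 -0.15 -0.99] tilt 9.3 q [-21.5  -9.1 -61.8  74.6  -4.2 117.9 -82.3]
[0, 30, 25]
P [-105.  412.  503.] z [ 0.05 -0.19 -0.98] tilt 11.1 q [-148.9    1.6   41.3   72.    -1.9  117.9 -106.6]
P [-104.  468.  517.] z [ 0.04 -0.15 -0.99] tilt 8.7 q [-136.5    9.    35.6   63.3   -5.3  117.9 -101.2]
[0, -30, 25]
P [-107.  298.  498.] z [ 0.05 -0.19 -0.98] tilt 11.0 q [ -89.   -10.6  -20.9   82.9   -5.4  117.9 -109.6]
P [-114.  249.  504.] z [ 0.03 -0.15 -0.99] tilt 8.6 q [-105.8  -17.5   -9.7   87.6   -5.7  117.9 -115.5]
```

Call:
{"api": "jog_arm", "payload": {"steps": "-9 2 -39 0 87;-7 2 -39 0 87;-6 1.5 -39 0 87;-5 1 -39 0 87"}}

```text
clock: 20.67
position: [-0.1051, 0.3569, 0.506]
eef_rot: [177.6, 10.5, 91.4]
wrist_force: [0.1, -0.2, -0.6]
width: 1.001
```

```bash
python3 look.py
```

```text
P [-105.  357.  506.] z [ 0.05 -0.18 -0.98] tilt 10.8 q [ -83.4   -3.1  -26.5   75.5   -2.7  117.9 -109.2]
[[-0.02  0.98 -0.18]
 [ 1.    0.03  0.04]
 [ 0.05 -0.18 -0.98]] 20.6667
[0, 0, 40]
P [-107.  360.  531.] z [ 0.03 -0.12 -0.99] tilt 7.3 q [ -59.7   -4.2  -47.1   72.2   -4.2  117.9 -106.7]
P [-109.  364.  556.] z [ 0.01 -0.07 -1.  ] tilt 3.8 q [ -64.3   -5.1  -42.1   69.5   -4.6  117.9 -106.6]
[-30, 0, 25]
P [-167.  357.  523.] z [ 0.03 -0.15 -0.99] tilt 8.8 q [ -96.5   -1.2  -21.9   71.6   -3.5  117.9 -118.2]
P [-228.  356.  542.] z [ 0.01 -0.12 -0.99] tilt 6.9 q [-130.     0.3    4.2   67.6   -4.2  117.9 -126.1]
[30, 0, 25]
P [-45. 360. 521.] z [ 0.04 -0.14 -0.99] tilt 8.6 q [-41.7  -6.5 -54.   74.4  -4.3 117.9 -95.2]
P [ 17. 363. 538.] z [ 0.04 -0.11 -0.99] tilt 6.6 q [-28.8  -8.3 -55.6  72.7  -4.4 117.9 -83.9]
[0, 30, 25]
P [-106.  417.  522.] z [ 0.03 -0.15 -0.99] tilt 8.6 q [-142.4    1.    34.1   69.8   -1.6  117.9 -107.3]
P [-105.  473.  536.] z [ 0.02 -0.1  -0.99] tilt 6.1 q [-136.3    8.5   35.4   61.1   -5.4  117.9 -101.6]
[0, -30, 25]
P [-108.  303.  516.] z [ 0.03 -0.14 -0.99] tilt 8.4 q [ -88.9  -11.1  -20.6   80.8   -5.5  117.9 -109.5]
P [-115.  254.  522.] z [ 0.01 -0.1  -0.99] tilt 5.9 q [-103.9  -17.9  -10.8   85.3   -5.7  117.9 -114.9]
```

Call:
{"api": "jog_arm", "payload": {"steps": "-7 1.5 -39 0 87;-6 1 -39 0 87;-5 1 -39 0 87;-3 0.5 -40 0 87;-2 0 -40 0 87"}}

```text
clock: 21.08
position: [-0.1104, 0.37, 0.5608]
eef_rot: [179.9, 3.3, 91.4]
wrist_force: [0.7, 0.2, -0.3]
width: 1.001
```

```bash
python3 look.py
```

```text
P [-110.  370.  561.] z [ 0.   -0.06 -1.  ] tilt 3.3 q [ -61.4   -4.3  -45.2   68.2   -4.3  117.9 -107. ]
[[-0.03  1.   -0.06]
 [ 1.    0.03  0.  ]
 [ 0.   -0.06 -1.  ]] 21.0833
[0, 0, 40]
P [-112.  374.  587.] z [-0.02  0.   -1.  ] tilt 1.0 q [ -64.5   -4.9  -41.7   65.3   -4.7  117.9 -107. ]
P [-115.  378.  615.] z [-0.04  0.06 -1.  ] tilt 4.1 q [ -66.    -5.2  -40.    62.    -5.   117.9 -107.1]
[-30, 0, 25]
P [-171.  371.  579.] z [-0.01 -0.02 -1.  ] tilt 1.5 q [ -76.2   -1.5  -41.5   64.    -2.6  117.9 -117.5]
P [-232.  370.  597.] z [-0.04  0.01 -1.  ] tilt 2.1 q [-125.3   -0.    -1.7   60.5   -1.6  117.9 -126.3]
[30, 0, 25]
P [-51. 374. 576.] z [-0.01 -0.02 -1.  ] tilt 1.0 q [-58.9  -6.5 -37.9  68.1  -5.  117.9 -97.5]
P [  8. 378. 592.] z [-0.01  0.02 -1.  ] tilt 1.3 q [-51.5  -7.1 -35.9  66.5  -5.2 117.9 -88.2]
[0, 30, 25]
P [-111.  430.  578.] z [-0.01 -0.02 -1.  ] tilt 1.3 q [-128.1    0.6   19.    62.4   -1.3  117.9 -108.4]
P [-111.  486.  593.] z [-0.02  0.02 -1.  ] tilt 1.7 q [-133.9    7.8   33.1   53.9   -5.9  117.9 -102.6]
[0, -30, 25]
P [-113.  317.  572.] z [-0.01 -0.02 -1.  ] tilt 1.1 q [ -88.9  -12.   -19.8   73.9   -5.6  117.9 -109.5]
P [-119.  268.  580.] z [-0.03  0.03 -1.  ] tilt 2.4 q [-100.1  -18.5  -12.8   77.8   -5.8  117.9 -113.8]
```

Call:
{"api": "jog_arm", "payload": {"steps": "-2 30 -25 0 87;-2 30 -25 0 87;-1 30 -25 0 87"}}

```text
clock: 21.33
position: [-0.0211, 0.3763, 0.584]
eef_rot: [-179.7, -0.1, 91.6]
wrist_force: [-0.5, 0.6, -0.4]
width: 0.995
```

```bash
python3 -c "
from go import *
np.set_printoptions(precision=4,suppress=True)
axes()"
```

```text
P [-21.0754 376.3484 583.9799] tilt 0.36 z [-0.006  0.002 -1.   ] x [-0.0272  0.9996  0.0021] y [ 0.9996  0.0272 -0.0059] clk 21.3333 q [-55.4321  -6.8505 -36.6091  67.3596  -5.0014 117.9349 -92.6427] F [-0.5047  0.6147 -0.418 ] w 86.6011557296359
```

Call:
{"api": "jog_arm", "payload": {"steps": "-18 30 16 0 87;-18 30 16 0 87;-18 30 16 0 87;-18 30 16 0 87;-18 30 16 0 87;-18 30 16 0 87;-18 30 16 0 87;-18 30 16 0 87"}}

```text
clock: 22.0
position: [0.2219, 0.2378, 0.4529]
eef_rot: [-179.7, -0.0, 91.5]
wrist_force: [0.9, 0.6, 0.8]
width: 1.003
```

Call:
{"api": "jog_arm", "payload": {"steps": "-18 30 16 0 87;-18 30 16 0 87;-18 30 16 0 87;-18 30 16 0 87;-18 30 16 0 87;-18 30 16 0 87;-18 30 16 0 87;-18 30 16 0 87"}}

```text
clock: 22.67
position: [0.4649, 0.1005, 0.3232]
eef_rot: [-179.6, -0.0, 91.5]
wrist_force: [0.5, 0.6, 0.4]
width: 0.998
```

Call:
{"api": "jog_arm", "payload": {"steps": "-18 30 16 0 87;-18 30 16 0 87;-18 30 16 0 87;-18 30 16 0 87;0 0 0 0 87"}}

```text
clock: 23.08
position: [0.5869, 0.0286, 0.2533]
eef_rot: [-179.2, 0.2, 91.3]
wrist_force: [-0.9, -0.2, -0.7]
width: 1.003
```

```bash
python3 -c "
from go import *
np.set_printoptions(precision=4,suppress=True)
axes()
import pickle
c=cam('wrist','wrist13');pickle.dump(c,open('w13.pkl','wb'));s=cam('side','side13');pickle.dump(s,open('s13.pkl','wb'));t=cam('top','top13');pickle.dump(t,open('t13.pkl','wb'))"
```

```text
P [586.8939  28.6019 253.3081] tilt 0.81 z [-0.0133 -0.0046 -0.9999] x [-0.0219  0.9998 -0.0043] y [ 0.9997  0.0218 -0.0134] clk 23.0833 q [-27.2612  14.3605  24.1861  87.4957  -5.7045  80.1904  -1.4427] F [-0.8782 -0.1859 -0.739 ] w 87.29322147611808
```

View pics/wrist13.png

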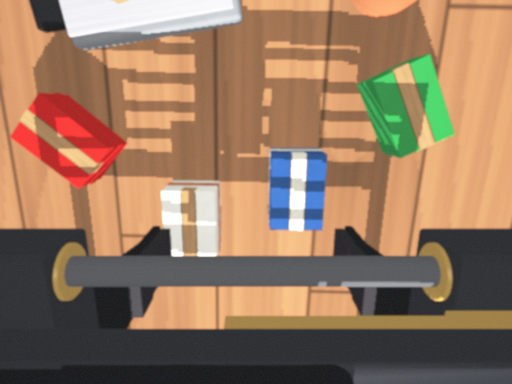

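View pics/side13.png

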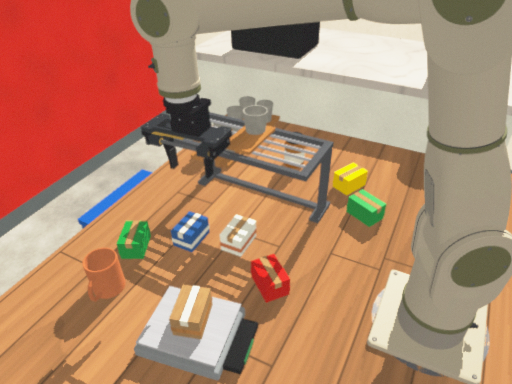

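View pics/top13.png

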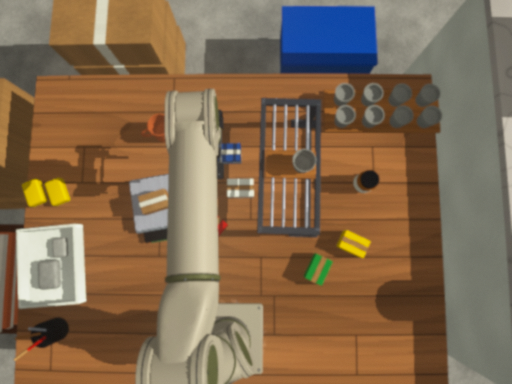

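Run:
```python
from m import *
import pickle; c=pickle.load(open("w13.pkl","rb")); s=pickle.load(open("s13.pkl","rb"))
def crop(c,x0,x1,y0,y1,n,k):
    cv2.imwrite(f"pics/{n}.png",cv2.resize(c["color"][y0:y1,x0:x1,::-1],None,fx=k,fy=k,interpolation=cv2.INTER_CUBIC))
crop(c,150,340,130,265,"w13c",4)
crop(s,160,270,200,265,"s13c",6)
crop(s,150,240,270,350,"s13k",7)
```

```text
(no output)
```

View pics/w13c.png

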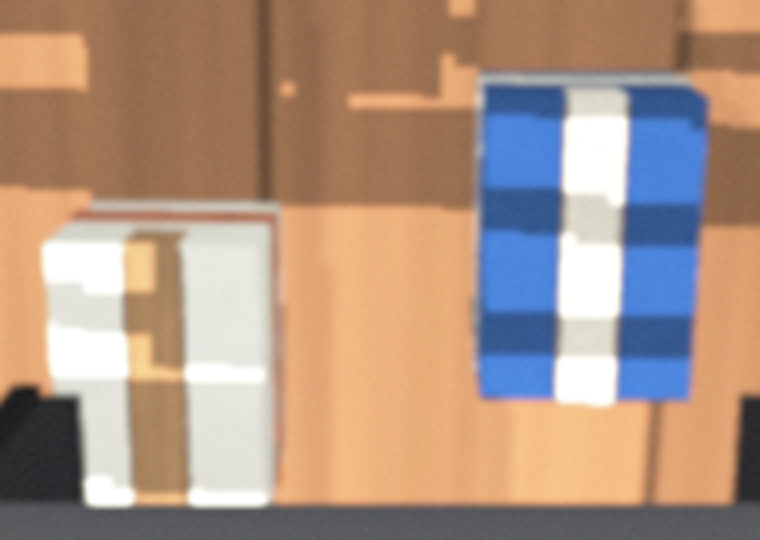

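View pics/s13c.png

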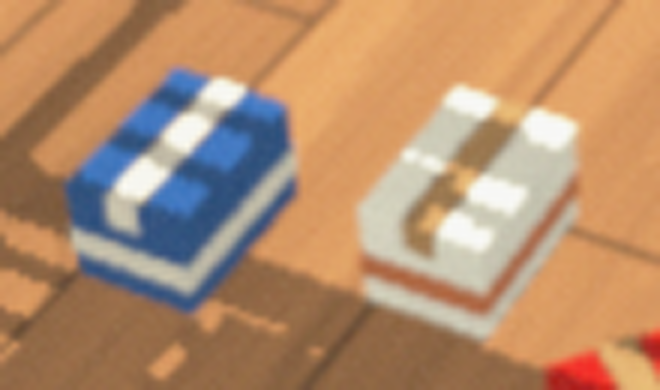

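View pics/s13k.png

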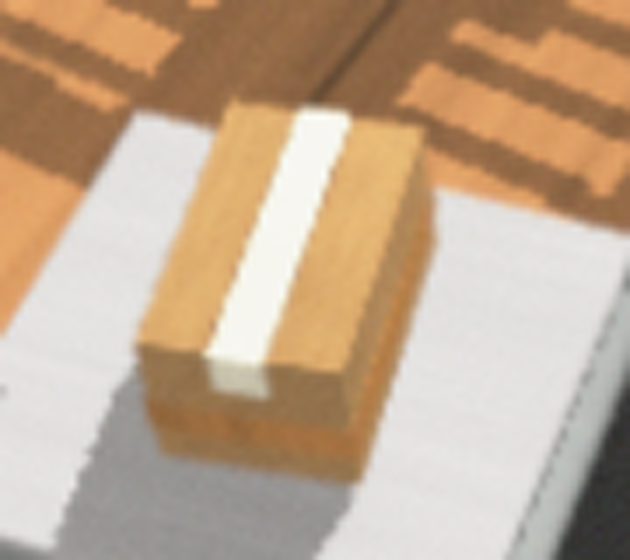

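Run:
```python
from m import *
import pickle; c=pickle.load(open("w13.pkl","rb")); s=pickle.load(open("s13.pkl","rb"))
p=f([(482,87),(708,95),(690,398),(480,395)],4,(150,130))
print(onz(c,p,.056))
# order: far(-y)=bottom of image. P0 far, -x ; P1 far,+x ; P2 near +x; P3 near -x
box(c,p[[3,2,1,0]],.056)
print("white w");box(c,f([(84,505),(272,505),(268,238),(45,245)],4,(150,130)),.056)
print("blue s");box(s,f([(178,70),(290,105),(187,215),(70,185)],6,(160,200)),.056)
for q in ([(232,100),(428,128),(355,372),(138,345)],):
  for z in (.1,.102,.104): print("kraft",z);box(s,f(q,7,(150,270)),z)
```

```text
[[ 0.603   0.0523  0.056 ]
 [ 0.6651  0.0516  0.056 ]
 [ 0.6671 -0.0371  0.056 ]
 [ 0.6056 -0.0378  0.056 ]]
ctr [0.6352 0.0072] len 0.09017616388793984 0.08870127526308406 wid 0.0614160258379607 0.0621145839278193 long az -88.50695296066117 w az 179.9867358521216
white w
ctr [ 0.514  -0.0347] len 0.08106598685427224 0.08276924031882674 wid 0.05677501510858 0.06381907970382063 long az -87.11654823065217 w az -177.50455614095205
blue s
ctr [0.6359 0.0042] len 0.08734521005217123 0.08211115889714495 wid 0.06072863951303821 0.058049568480529244 long az -89.15253765256381 w az 4.614048413229404
kraft 0.1
ctr [0.4595 0.2469] len 0.09048257733448908 0.08799040102397462 wid 0.06238215945068946 0.06330387169663065 long az -71.44690400284324 w az 18.126026823141487
kraft 0.102
ctr [0.4584 0.2481] len 0.0902125884559212 0.08772784849290152 wid 0.06219601876185306 0.063114980731852 long az -71.44690400284327 w az 18.12602682314149
kraft 0.104
ctr [0.4573 0.2492] len 0.08994259957735343 0.08746529596182842 wid 0.06200987807301666 0.06292608976707326 long az -71.44690400284327 w az 18.12602682314154
```

Call:
{"api": "jog_arm", "payload": {"steps": "-6 12 25 0 87;-6 12 25 0 87;-6 12 25 0 87;-5.5 11.5 25 0 87;0 0 30 0 87;0 0 25 0 87;0 0 0 0 87"}}

```text
clock: 24.02
position: [0.6291, 0.0118, 0.0991]
eef_rot: [-179.2, -0.0, 91.6]
wrist_force: [-0.7, 0.5, -0.1]
width: 1.0
```

```bash
python3 -c "
from go import *
np.set_printoptions(precision=4,suppress=True)
axes()
cam('wrist','wrist14')"
```

```text
P [629.0967  11.8065  99.1177] tilt 0.81 z [-0.0141  0.0001 -0.9999] x [-0.0279  0.9996  0.0005] y [ 0.9995  0.0279 -0.014 ] clk 24.0167 q [-22.9055  26.4479  23.1053  91.6112 -11.1543  65.0403   4.5007] F [-0.6747  0.5389 -0.0917] w 87.02683841555799
```

View pics/wrist14.png

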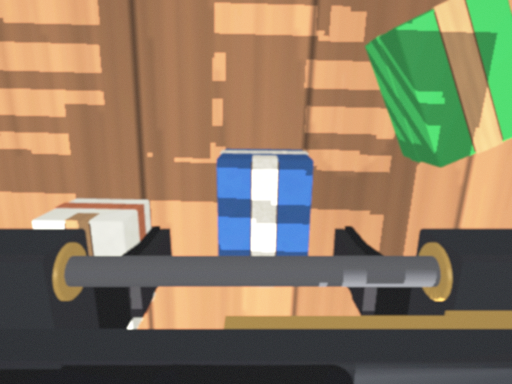

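Call:
{"api": "jog_arm", "payload": {"steps": "-6 6 10 0 87;0 0 25 0 87;0 0 25 0 87;0 0 18 0 87;0 0 0 0 87"}}

```text
clock: 24.48
position: [0.6368, 0.0052, 0.0236]
eef_rot: [-179.4, -0.0, 91.6]
wrist_force: [-1.0, -0.8, -0.1]
width: 0.999
```

Call:
{"api": "jog_arm", "payload": {"steps": "0 0 0 0 55;0 0 0 0 55;0 0 0 0 55;0 0 0 0 55;0 0 0 0 55;0 0 0 0 55;0 0 0 0 55", "grip_force": 30}}

```text
clock: 25.07
position: [0.638, 0.0052, 0.0266]
eef_rot: [-179.6, -0.1, 91.5]
wrist_force: [-3.3, -0.1, 7.3]
width: 0.711
```

```bash
python3 -c "
from go import *
np.set_printoptions(precision=4,suppress=True)
axes()"
```

```text
P [637.9798   5.1829  26.6304] tilt 0.38 z [-0.0066  0.0008 -1.    ] x [-0.0269  0.9996  0.001 ] y [ 0.9996  0.0269 -0.0066] clk 25.0667 q [-21.0949  31.8964  21.8386  93.4852 -13.5301  57.6174   6.6537] F [-3.2557 -0.0661  7.2992] w 61.818111492836564
```

Call:
{"api": "jog_arm", "payload": {"steps": "0 0 -10 0 55;0 0 -30 0 55;0 0 -40 0 55;0 0 -40 0 55;0 0 -40 0 55;0 0 -30 0 55;0 0 0 0 55"}}

```text
clock: 25.65
position: [0.6419, 0.0047, 0.2237]
eef_rot: [179.8, -0.1, 91.5]
wrist_force: [1.0, -0.3, -2.3]
width: 0.71
```

Call:
{"api": "jog_arm", "payload": {"steps": "27.5 -19.4 0 0 55;27.5 -19.4 0 0 55;27.5 -19.4 0 0 55;27.5 -19.4 0 0 55;27.5 -19.4 0 0 55;27.5 -19.4 0 0 55;27.5 -19.4 0 0 55;27.5 -19.4 0 0 55"}}

```text
clock: 26.32
position: [0.4766, 0.2217, 0.2168]
eef_rot: [-179.6, -0.0, 91.5]
wrist_force: [1.1, 0.7, -2.0]
width: 0.712
```

Call:
{"api": "jog_arm", "payload": {"steps": "27.5 -19.4 0 0 55;0 0 0 -5.5 55;0 0 0 -5.5 55;0 0 0 -5.5 55;0 0 0 0 55;0 0 0 0 55"}}

```text
clock: 26.82
position: [0.4578, 0.2476, 0.2168]
eef_rot: [-179.6, -0.2, 107.9]
wrist_force: [0.4, -0.3, -2.7]
width: 0.711
```

Run:
```python
from go import *
np.set_printoptions(precision=4,suppress=True)
axes()
import pickle
for n in("side","top","wrist"):
    c=cam(n,n+"15");pickle.dump(c,open(n+'15.pkl','wb'))
    if n=="side": cv2.imwrite("pics/s15c.png",cv2.resize(c["color"][225:355,130:260,::-1],None,fx=5,fy=5,interpolation=cv2.INTER_CUBIC))
    if n=="top": cv2.imwrite("pics/t15c.png",cv2.resize(c["color"][160:250,110:200,::-1],None,fx=7,fy=7,interpolation=cv2.INTER_CUBIC)[:600])
```

```text
P [457.7787 247.5729 216.8452] tilt 0.43 z [-0.0075  0.0003 -1.    ] x [-0.3066  0.9518  0.0026] y [ 0.9518  0.3066 -0.007 ] clk 26.8167 q [-45.7079   5.9997  13.4036 100.3046  -1.6987  74.2163 -14.0485] F [ 0.4096 -0.266  -2.7126] w 61.873501297805475
```

View pics/s15c.png

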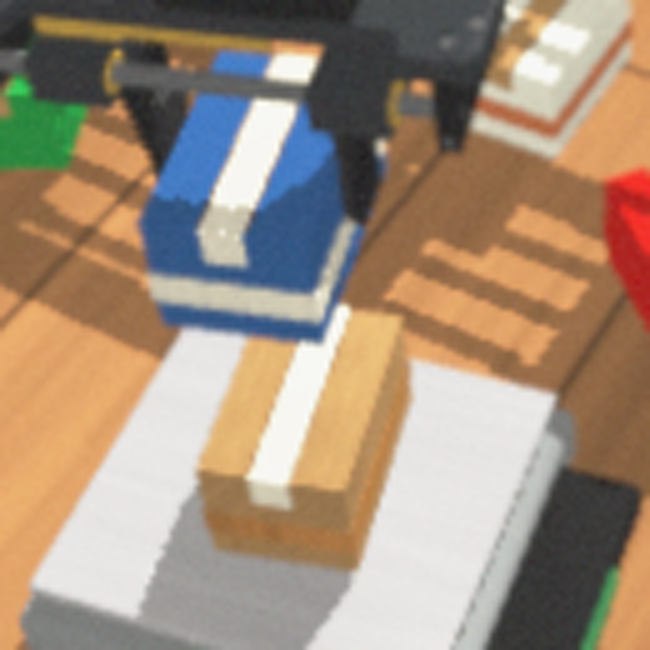

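View pics/t15c.png

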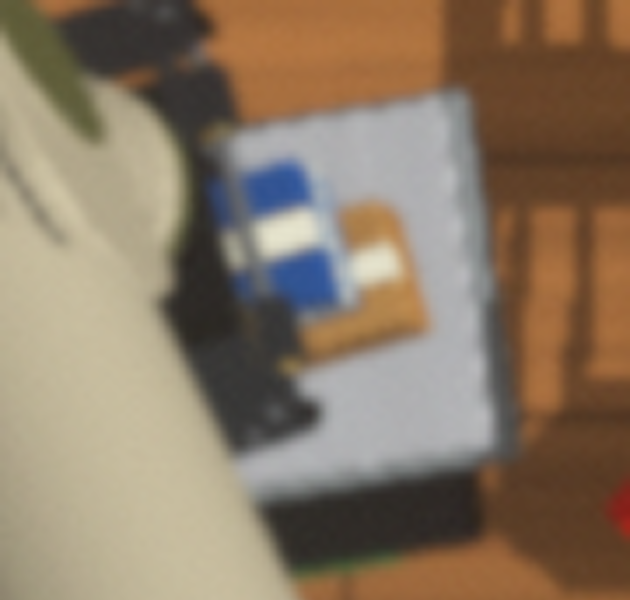

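View pics/wrist15.png

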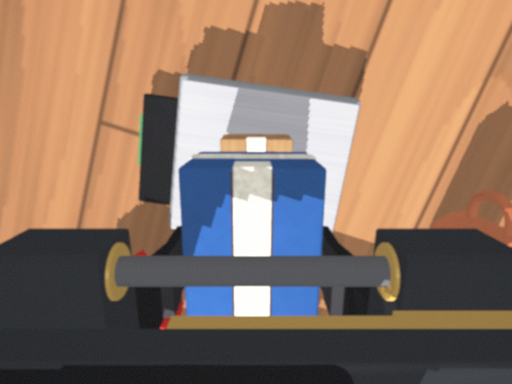

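Run:
```python
from m import *
import pickle; s=pickle.load(open("side15.pkl","rb")); w=pickle.load(open("wrist15.pkl","rb"));t=pickle.load(open("top15.pkl","rb"))
g=lambda P:print(P, "mid",P.mean(0)[:2],"az",np.degrees(np.arctan2(*(P[1]-P[0])[:2][::-1])),"len",np.linalg.norm(P[1]-P[0]))
print("blue near bottom");g(onz(s,f([(165,325),(323,340)],5,(130,225)),.190))
print("blue near top");g(onz(s,f([(143,212),(343,240)],5,(130,225)),.246))
print("kraft near top");g(onz(s,f([(200,470),(351,493)],5,(130,225)),.102))
print("kraft near bot");g(onz(s,f([(216,547),(357,568)],5,(130,225)),.046))
print("wrist blue near bottom/top; kraft near bottom");g(onz(w,[(195,153),(315,153)],.190));g(onz(w,[(181,163),(325,163)],.246));g(onz(w,[(221,136),(291,136)],.046))
# top view kraft far (-y) edge
print("top kraft far edge");g(onz(t,f([(398,200),(432,328)],7,(110,160)),.102)); print("top blue far bottom",onz(t,f([(357,303),(318,160)],7,(110,160)),.190))
```

```text
blue near bottom
[[0.4738 0.2992 0.19  ]
 [0.4179 0.2782 0.19  ]] mid [0.4458 0.2887] az -159.41950510004278 len 0.059721458626134004
blue near top
[[0.4754 0.2951 0.246 ]
 [0.4051 0.2737 0.246 ]] mid [0.4403 0.2844] az -163.1130555537878 len 0.07353280600328077
kraft near top
[[0.4738 0.2999 0.102 ]
 [0.4147 0.2812 0.102 ]] mid [0.4442 0.2905] az -162.4964048831358 len 0.06203897959020387
kraft near bot
[[0.4767 0.2991 0.046 ]
 [0.4193 0.2804 0.046 ]] mid [0.448  0.2898] az -161.93073659046084 len 0.06044259681422215
wrist blue near bottom/top; kraft near bottom
[[0.4115 0.2797 0.19  ]
 [0.4778 0.3011 0.19  ]] mid [0.4447 0.2904] az 17.88996907398252 len 0.06959803650678575
[[0.4146 0.2839 0.246 ]
 [0.4711 0.3021 0.246 ]] mid [0.4428 0.293 ] az 17.902750416657266 len 0.059278117627219996
[[0.4127 0.2788 0.046 ]
 [0.4798 0.3005 0.046 ]] mid [0.4462 0.2896] az 17.868730445555183 len 0.07054237801246167
top kraft far edge
[[0.4999 0.2051 0.102 ]
 [0.4389 0.187  0.102 ]] mid [0.4694 0.196 ] az -163.43529936164427 len 0.06365005132583404
top blue far bottom [[0.4424 0.2006 0.19  ]
 [0.5062 0.2203 0.19  ]]
```

Call:
{"api": "jog_arm", "payload": {"steps": "0 1 20 0 55;0 0 25 0 55;0 0 20 0 55;0 0 8 0 55;0 0 0 0 55;0 0 0 0 55"}}

```text
clock: 27.57
position: [0.4586, 0.2482, 0.1445]
eef_rot: [-179.6, -0.2, 108.0]
wrist_force: [-0.5, -0.6, -2.9]
width: 0.708
```

```bash
cat > chk.py <<'E'
from go import *
import sys,pickle
np.set_printoptions(precision=4,suppress=True)
axes(); n=sys.argv[1]
for k in("side","wrist"):
    c=cam(k,k+n);pickle.dump(c,open(k+n+'.pkl','wb'))
    if k=="side": cv2.imwrite(f"pics/s{n}c.png",cv2.resize(c["color"][225:355,130:260,::-1],None,fx=5,fy=5,interpolation=cv2.INTER_CUBIC))
E
python3 chk.py 16
```

```text
P [458.5899 248.2291 144.4918] tilt 0.41 z [-0.0071  0.0005 -1.    ] x [-0.3092  0.951   0.0026] y [ 0.951   0.3092 -0.0066] clk 27.5667 q [-45.3092   9.5458  13.2594 105.469   -2.6567  65.5884 -13.1042] F [-0.5304 -0.5987 -2.921 ] w 61.55253739878244
```

View pics/s16c.png

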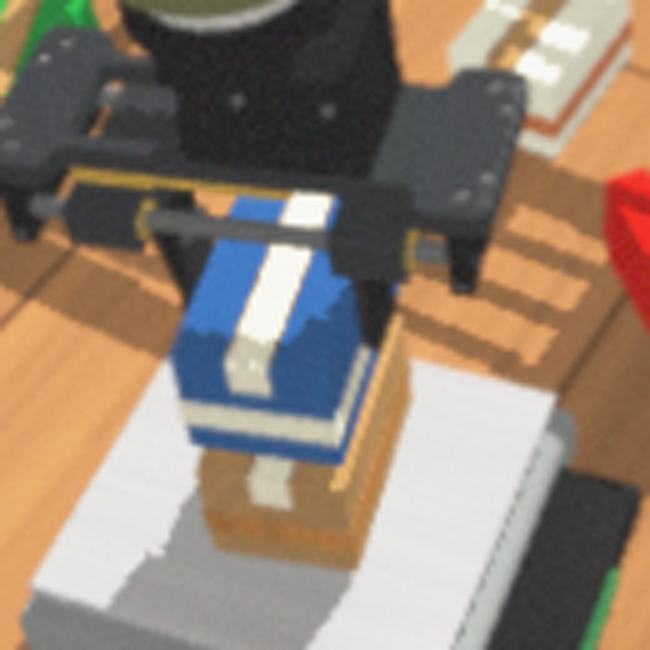

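View pics/wrist16.png

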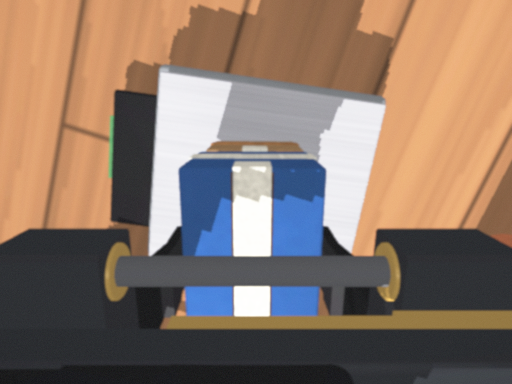

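```bash
python3 - <<'E'
from m import *
import pickle; s=pickle.load(open("side16.pkl","rb")); w=pickle.load(open("wrist16.pkl","rb"))
def g(n,P):print(n,P[:,:2].ravel(), "mid",P.mean(0)[:2],"az",np.degrees(np.arctan2(*(P[1]-P[0])[:2][::-1])))
g("blue nb",onz(s,f([(195,442),(341,462)],5,(130,225)),.118))
g("kraft nt",onz(s,f([(200,470),(351,493)],5,(130,225)),.102))
g("kraft nb",onz(s,f([(216,547),(357,568)],5,(130,225)),.046))
g("w blue nb",onz(w,[(195,153.5),(315,153.5)],.118));g("w kraft nb",onz(w,[(208,143),(302,143)],.046))
E
python3 - <<'E'
import cv2
i=cv2.imread("pics/wrist16.png");cv2.imwrite("pics/w16z.png",cv2.resize(i[120:200,160:350],None,fx=4,fy=4,interpolation=cv2.INTER_CUBIC))
E
```

```text
blue nb [0.4744 0.2983 0.4183 0.2797] mid [0.4463 0.289 ] az -161.66426800982717
kraft nt [0.4738 0.2999 0.4147 0.2812] mid [0.4442 0.2905] az -162.4964048831358
kraft nb [0.4767 0.2991 0.4193 0.2804] mid [0.448  0.2898] az -161.93073659046084
w blue nb [0.4126 0.2802 0.4789 0.3018] mid [0.4458 0.291 ] az 18.050180975669374
w kraft nb [0.4107 0.2787 0.4818 0.3018] mid [0.4463 0.2903] az 18.039988529526365
```

View pics/w16z.png

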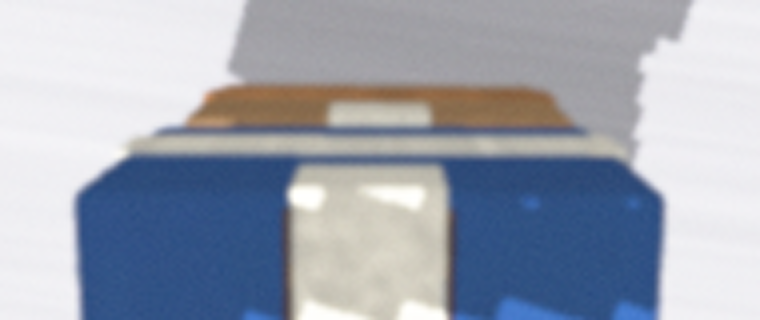

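Call:
{"api": "jog_arm", "payload": {"steps": "0 0.8 5 0 55;0 0 5 0 55;0 0 3 0 55;0 0 0 0 55"}}

```text
clock: 28.1
position: [0.4585, 0.2481, 0.1299]
eef_rot: [-179.5, -0.1, 108.0]
wrist_force: [-0.2, -0.9, -2.9]
width: 0.712
```

Call:
{"api": "jog_arm", "payload": {"steps": "0 0 1.5 0 55;0 0 0 0 55"}}

```text
clock: 28.27
position: [0.4589, 0.2484, 0.1292]
eef_rot: [-179.6, -0.1, 108.0]
wrist_force: [0.2, -0.5, -2.9]
width: 0.709
```

Call:
{"api": "jog_arm", "payload": {"steps": "0 0 1.5 0 55;0 0 0 0 55"}}

```text
clock: 28.43
position: [0.459, 0.2484, 0.1278]
eef_rot: [-179.6, -0.2, 108.0]
wrist_force: [-0.1, -1.1, -2.5]
width: 0.71
```

Call:
{"api": "jog_arm", "payload": {"steps": "0 0 1.2 0 55;0 0 0 0 55"}}

```text
clock: 28.6
position: [0.459, 0.2485, 0.1267]
eef_rot: [-179.6, -0.2, 108.0]
wrist_force: [0.3, -0.5, -2.2]
width: 0.711
```

Call:
{"api": "jog_arm", "payload": {"steps": "0 0 1.2 0 55;0 0 0 0 55"}}

```text
clock: 28.77
position: [0.4591, 0.2485, 0.1256]
eef_rot: [-179.6, -0.2, 108.0]
wrist_force: [-0.5, 0.3, 0.1]
width: 0.71
```

```bash
python3 chk.py 17
```

```text
P [459.073  248.5006 125.5907] tilt 0.4 z [-0.007   0.0007 -1.    ] x [-0.3097  0.9508  0.0028] y [ 0.9508  0.3097 -0.0065] clk 28.7667 q [-45.1677  10.7407  13.201  106.565   -3.0064  63.3228 -12.7861] F [-0.4753  0.2784  0.0895] w 61.74156753313449
```

View pics/s17c.png

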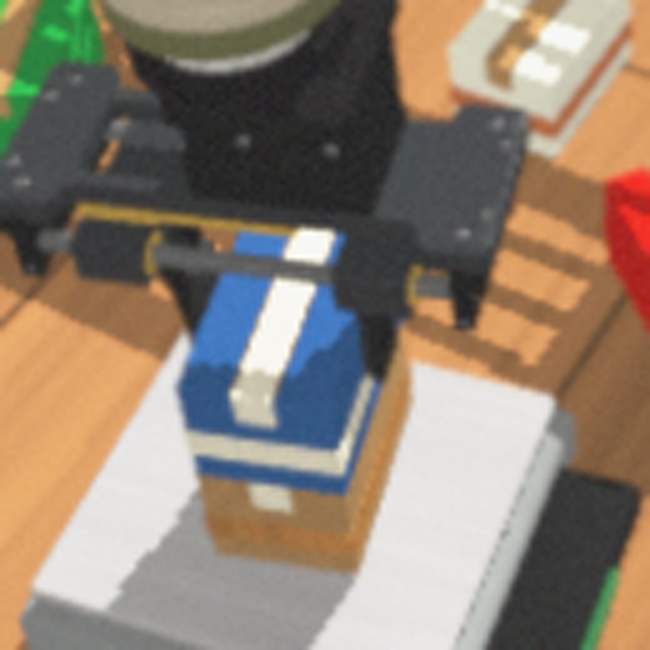

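Run:
```python
import pickle,cv2,numpy as np
s=pickle.load(open("side17.pkl","rb"));w=pickle.load(open("wrist17.pkl","rb"))
a=cv2.resize(s["color"][295:345,160:220,::-1],None,fx=12,fy=12,interpolation=cv2.INTER_CUBIC)
cv2.imwrite("pics/s17z.png",a)
cv2.imwrite("pics/w17z.png",cv2.resize(w["color"][120:200,160:350,::-1],None,fx=4,fy=4,interpolation=cv2.INTER_CUBIC))
```

```text
(no output)
```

View pics/s17z.png

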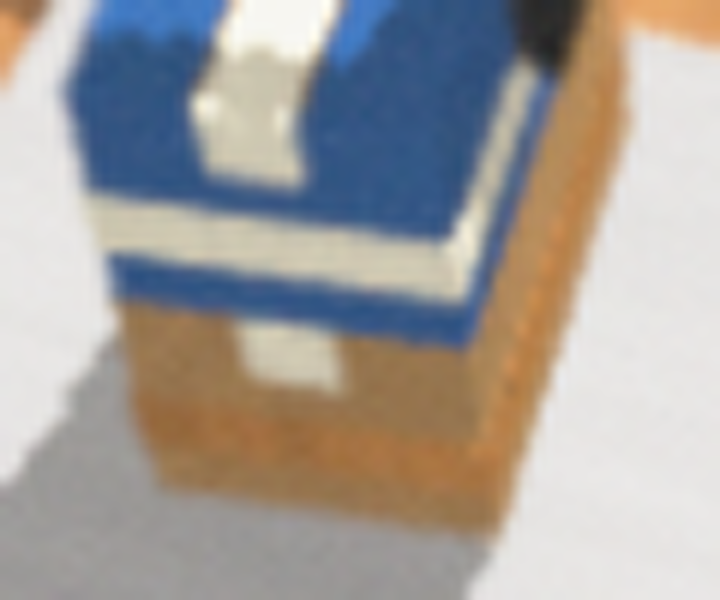

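View pics/w17z.png

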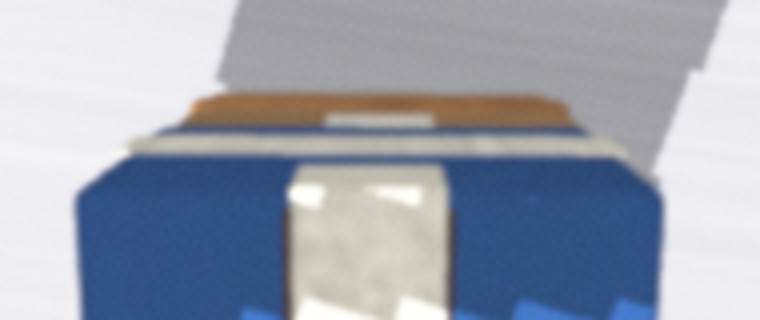

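Call:
{"api": "jog_arm", "payload": {"steps": "0 0 0 0 66;0 0 0 0 75;0 0 0 0 87;0 0 0 0 87;0 0 0 0 87;0 0 -10 0 87;0 0 -30 0 87;0 0 -40 0 87"}}

```text
clock: 29.53
position: [0.4581, 0.2474, 0.2047]
eef_rot: [-179.3, -0.0, 108.0]
wrist_force: [0.4, 1.2, 0.7]
width: 0.992
```

Call:
{"api": "jog_arm", "payload": {"steps": "0 0 -35 0 87;0 0 -10 0 87;0 0 0 0 87"}}

```text
clock: 29.78
position: [0.4613, 0.2491, 0.2546]
eef_rot: [-180.0, -0.3, 108.0]
wrist_force: [0.0, -0.0, -0.3]
width: 1.0
```

```bash
python3 chk.py 18; python3 wp.py [514,-20,250]
```

```text
P [461.328  249.142  254.6171] tilt 0.28 z [-0.0021  0.0044 -1.    ] x [-0.3095  0.9509  0.0048] y [ 0.9509  0.3095 -0.0007] clk 29.7833 q [-45.8513   4.9826  13.5642  96.8245  -1.4748  78.3049 -14.0067] F [ 0.0498 -0.0386 -0.2667] w 87.04246701608612
P [459.78 248.3  250.4 ] tilt 0.41 z [-0.01  0.   -1.  ] x [-0.31  0.95  0.  ] y [ 0.95  0.31 -0.01] clk 29.8833 q [-45.85   5.15  13.55  97.15  -1.49  78.17 -14.  ] F [-0.04 -0.24 -0.03] w 87.10913895828332
[514,-20,250] [-271.9  -31.5   -0.2] norm 274.0
```

View pics/s18c.png

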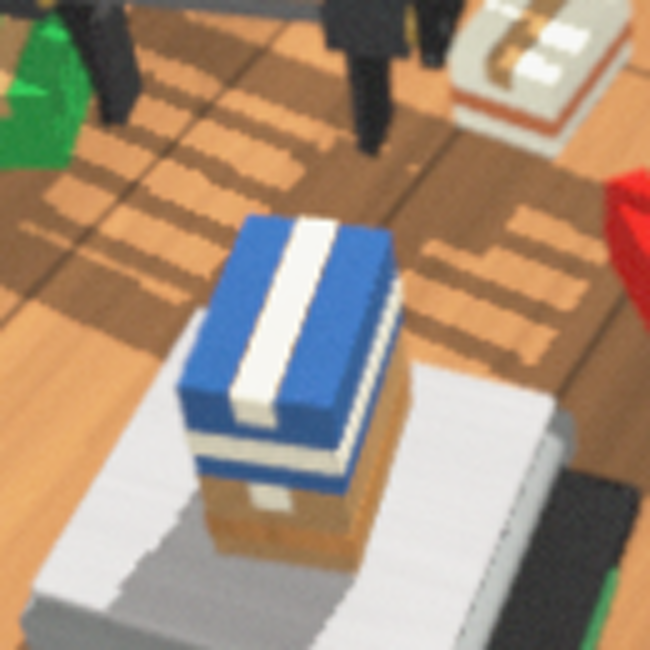

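View pics/wrist18.png

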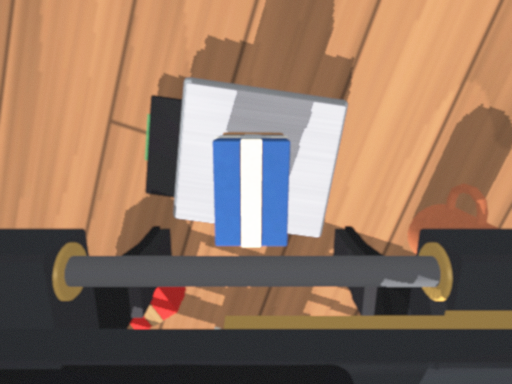

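Call:
{"api": "jog_arm", "payload": {"steps": "-30 -3.5 0 0 87;-34 -4 0 0 87;-34 -4 0 0 87;-34 -4 0 0 87;-34 -4 0 0 87;-34 -4 0 0 87;-34 -4 0 0 87;-34 -4 0 0 87"}}

```text
clock: 30.55
position: [0.5121, -0.0179, 0.2484]
eef_rot: [-179.5, -0.2, 108.0]
wrist_force: [0.9, -0.2, 0.5]
width: 1.001
```

Call:
{"api": "jog_arm", "payload": {"steps": "0 0 0 5.5 87;0 0 0 5.5 87;0 0 0 5.5 87;0 0 0 0 87;0 0 0 0 87"}}

```text
clock: 30.97
position: [0.5123, -0.0162, 0.2487]
eef_rot: [-179.5, -0.0, 91.7]
wrist_force: [0.6, -0.0, -0.0]
width: 1.001
```

```bash
python3 chk.py 19
python3 - <<'E'
import pickle,cv2
w=pickle.load(open("wrist19.pkl","rb"))
cv2.imwrite("pics/w19z.png",cv2.resize(w["color"][110:260,160:340,::-1],None,fx=4,fy=4,interpolation=cv2.INTER_CUBIC))
E
```

```text
P [512.2886 -16.1915 248.7292] tilt 0.54 z [-0.0094 -0.0001 -1.    ] x [-0.03    0.9996  0.0002] y [ 0.9995  0.03   -0.0094] clk 30.9667 q [-29.9949   3.7911  28.2454  99.1534  -1.8437  78.0534   0.315 ] F [ 0.5594 -0.0091 -0.0366] w 87.11784173118448
```

View pics/w19z.png

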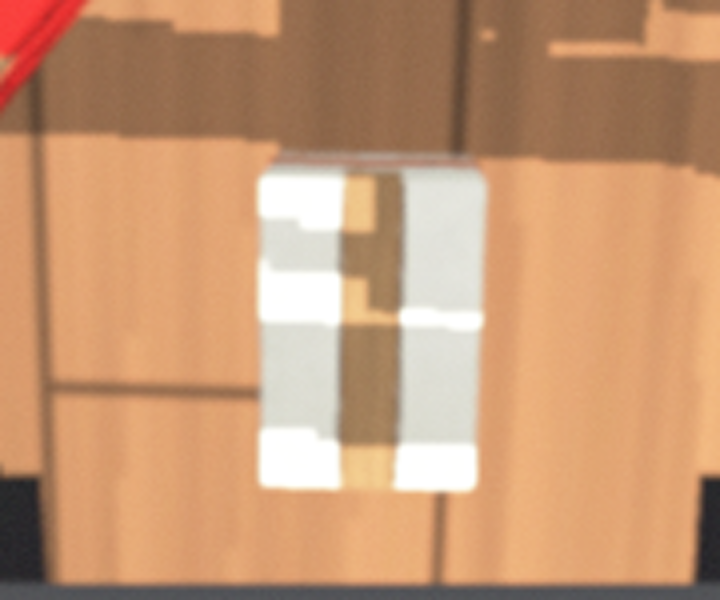

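```bash
python3 - <<'E'
from m import *
import pickle; w=pickle.load(open("wrist19.pkl","rb"))
box(w,f([(259,490),(476,490),(487,172),(258,172)],4,(160,110)),.056)
E
python3 wp.py [514,-34,26]
```

```text
ctr [ 0.5108 -0.0389] len 0.09240153662032131 0.09224016281601445 wid 0.0630352512328492 0.06233285972286856 long az -89.12772256931633 w az -178.12262774101396
P [512.74 -16.12 249.64] tilt 0.45 z [-0.01  0.   -1.  ] x [-0.03  1.    0.  ] y [ 1.    0.03 -0.01] clk 31.1667 q [-30.     3.75  28.25  99.08  -1.84  78.07   0.25] F [ 1.11  0.48 -0.29] w 87.06751484431712
[514,-34,26] [-18.    2.5 223.6] norm 224.0
```

Call:
{"api": "jog_arm", "payload": {"steps": "-9 -1 25 0 87;-9 -1 30 0 87;0 0 35 0 87;0 0 35 0 87;0 0 35 0 87;0 0 30 0 87;0 0 10 0 87;0 0 0 0 87"}}

```text
clock: 31.83
position: [0.5082, -0.0343, 0.048]
eef_rot: [-179.3, 0.0, 91.6]
wrist_force: [-0.4, 0.2, 0.6]
width: 1.001
```

```bash
python3 chk.py 20;python3 wp.py [511,-34,23]
```

```text
P [508.2242 -34.268   47.9822] tilt 0.68 z [-0.0118 -0.0005 -0.9999] x [-0.0278  0.9996 -0.0002] y [ 0.9995  0.0278 -0.0118] clk 31.8333 q [-26.0677  16.2228  28.075  112.5797  -9.2927  54.062    8.2215] F [-0.4306  0.214   0.6449] w 87.08776561311285
P [510.79 -34.25  51.25] tilt 0.35 z [-0.01  0.   -1.  ] x [-0.03  1.    0.  ] y [ 1.    0.03 -0.01] clk 31.9333 q [-26.09  16.    28.13 112.36  -9.24  54.16   8.16] F [0.66 0.1  0.44] w 86.63343708575594
[511,-34,23] [ 0.2  0.4 28.2] norm 28.0
```

View pics/side20.png

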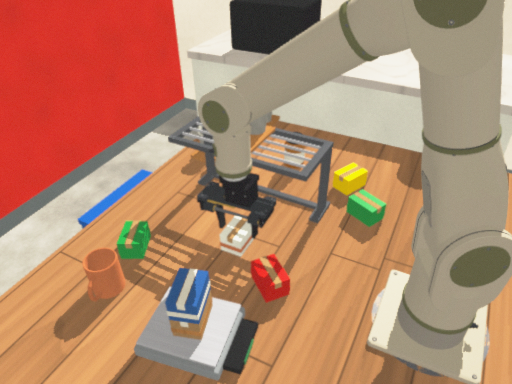

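View pics/wrist20.png

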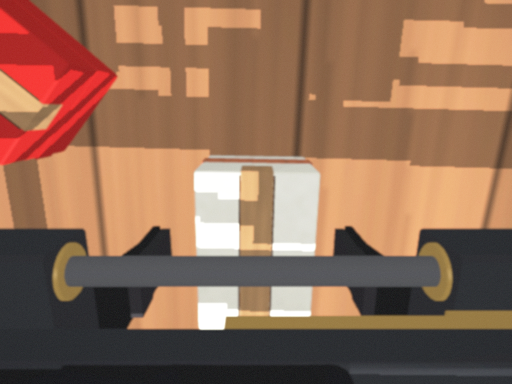

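Call:
{"api": "jog_arm", "payload": {"steps": "0 0 14 0 87;0 0 13 0 87;0 0 0 0 87;0 0 0 0 55;0 0 0 0 55;0 0 0 0 55;0 0 0 0 55;0 0 0 0 55", "grip_force": 30}}

```text
clock: 32.6
position: [0.5105, -0.0341, 0.0238]
eef_rot: [-179.7, -0.0, 91.5]
wrist_force: [-0.2, -0.7, 5.6]
width: 0.713
```

Call:
{"api": "jog_arm", "payload": {"steps": "0 0 0 0 55;0 0 0 0 55"}}

```text
clock: 32.77
position: [0.5105, -0.0341, 0.0238]
eef_rot: [-179.7, -0.1, 91.5]
wrist_force: [-0.8, 0.1, 5.6]
width: 0.713
```

```bash
python3 wp.py [511,-34,23]
```

```text
P [510.5  -34.1   23.77] tilt 0.34 z [-0.01  0.   -1.  ] x [-0.03  1.    0.  ] y [ 1.    0.03 -0.01] clk 32.7667 q [-25.33  18.53  27.46 113.4  -10.94  50.89   9.44] F [-0.82  0.06  5.57] w 62.06012974202699
[511,-34,23] [0.1 0.5 0.8] norm 1.0
```

Call:
{"api": "jog_arm", "payload": {"steps": "0 0 -10 0 55;0 0 -30 0 55;0 0 -40 0 55;0 0 -40 0 55;0 0 -40 0 55;0 0 -40 0 55;0 0 -35 0 55;0 0 0 0 55"}}

```text
clock: 33.43
position: [0.5138, -0.0347, 0.2653]
eef_rot: [179.9, -0.1, 91.5]
wrist_force: [1.1, 0.1, -2.7]
width: 0.714
```

```bash
python3 wp.py [457,254,262]
```

```text
P [513.77 -34.75 265.29] tilt 0.17 z [ 0.  0. -1.] x [-0.03  1.    0.  ] y [1.   0.03 0.  ] clk 33.4333 q [-29.54   3.03  29.82  97.91  -1.65  79.34   2.04] F [ 1.11  0.1  -2.69] w 62.10338470736261
[457,254,262] [290.1 -49.2   3.8] norm 294.0
```

Call:
{"api": "jog_arm", "payload": {"steps": "36.2 -6.1 0 0 55;36.2 -6.1 0 0 55;36.2 -6.1 0 0 55;36.2 -6.1 0 0 55;36.2 -6.1 0 0 55;36.2 -6.1 0 0 55;36.2 -6.1 0 0 55;36.2 -6.1 0 0 55"}}

```text
clock: 34.1
position: [0.4538, 0.255, 0.2581]
eef_rot: [-179.5, 0.0, 91.5]
wrist_force: [1.6, -0.2, -4.0]
width: 0.709
```

Call:
{"api": "jog_arm", "payload": {"steps": "0 0 0 -5.5 55;0 0 0 -5.5 55;0 0 0 -5.5 55;0 0 0 0 55;0 0 0 0 55"}}

```text
clock: 34.52
position: [0.4546, 0.2534, 0.2581]
eef_rot: [-179.5, -0.1, 107.8]
wrist_force: [-0.5, 1.0, -2.6]
width: 0.71
```

```bash
python3 wp.py [457,254,200]
```

```text
P [454.58 253.42 258.11] tilt 0.47 z [-0.01 -0.   -1.  ] x [-0.31  0.95  0.  ] y [ 0.95  0.31 -0.01] clk 34.5167 q [-46.57   4.73  13.41  96.66  -1.35  79.14 -15.09] F [-0.49  0.99 -2.56] w 61.79652765554848
[457,254,200] [-0.3  2.9 58.1] norm 58.0
```

Call:
{"api": "jog_arm", "payload": {"steps": "0 1.5 25 0 55;0 1.5 25 0 55;0 0 10 0 55;0 0 0 0 55;0 0 0 0 55"}}

```text
clock: 34.93
position: [0.4572, 0.2547, 0.1988]
eef_rot: [-179.6, -0.1, 107.9]
wrist_force: [0.7, 0.1, -3.0]
width: 0.71
```

```bash
python3 chk.py 21
python3 - <<'E'
import pickle,cv2
s=pickle.load(open("side21.pkl","rb"));w=pickle.load(open("wrist21.pkl","rb"))
cv2.imwrite("pics/s21z.png",cv2.resize(s["color"][275:345,155:225,::-1],None,fx=8,fy=8,interpolation=cv2.INTER_CUBIC))
cv2.imwrite("pics/w21z.png",cv2.resize(w["color"][100:240,160:350,::-1],None,fx=4,fy=4,interpolation=cv2.INTER_CUBIC))
E
```

```text
P [457.2201 254.6779 198.8255] tilt 0.45 z [-0.0078 -0.0001 -1.    ] x [-0.3081  0.9514  0.0024] y [ 0.9513  0.3081 -0.0074] clk 34.9333 q [-46.2425   7.1182  13.3651 101.3135  -1.9776  72.1466 -14.4135] F [ 0.6878  0.1101 -2.9519] w 61.7365678209906
```

View pics/s21z.png

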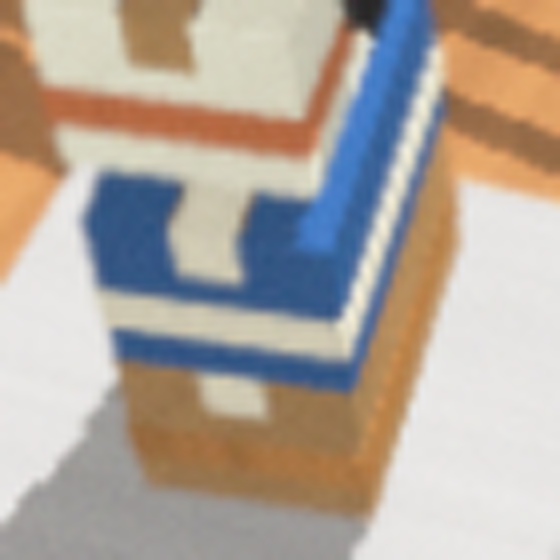

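View pics/w21z.png

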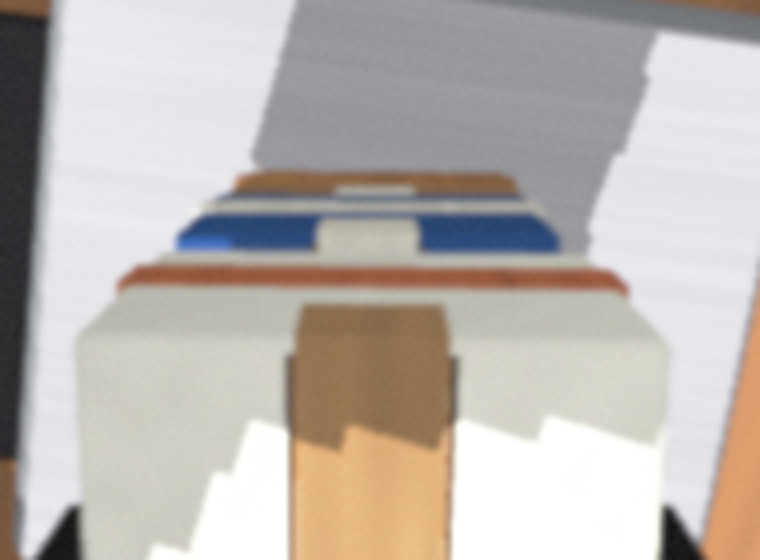

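Run:
```python
from m import *
import pickle; s=pickle.load(open("side21.pkl","rb")); w=pickle.load(open("wrist21.pkl","rb"))
def g(n,P):print(n,P[:,:2].ravel(), "mid",P.mean(0)[:2],"az",np.degrees(np.arctan2(*(P[1]-P[0])[:2][::-1])))
g("white nb",onz(s,f([(64,165),(318,197)],8,(155,275)),.175))
g("blue nb",onz(s,f([(117,358),(353,389)],8,(155,275)),.099))
g("kraft nb",onz(s,f([(148,484),(373,516)],8,(155,275)),.043))
g("w white nb",onz(w,f([(160,254),(588,254)],4,(160,100)),.175))
g("w blue nb",onz(w,f([(215,195),(530,195)],4,(160,100)),.099))
g("w kraft nb",onz(w,f([(237,174),(517,174)],4,(160,100)),.043))
```

```text
white nb [0.4755 0.3011 0.4175 0.2815] mid [0.4465 0.2913] az -161.35757672097716
blue nb [0.4752 0.3001 0.4181 0.2806] mid [0.4467 0.2903] az -161.16060952526055
kraft nb [0.4763 0.2995 0.4192 0.2804] mid [0.4477 0.29  ] az -161.50065062108766
w white nb [0.4157 0.2827 0.4745 0.3018] mid [0.4451 0.2922] az 18.014658921723623
w blue nb [0.4146 0.2822 0.4747 0.3018] mid [0.4447 0.292 ] az 17.999021319061043
w kraft nb [0.4136 0.2806 0.4782 0.3015] mid [0.4459 0.2911] az 17.993498265113683
```

Call:
{"api": "jog_arm", "payload": {"steps": "-0.5 0 8 0 55;0 0 6 0 55;0 0 3 0 55;0 0 0 0 55"}}

```text
clock: 35.47
position: [0.4568, 0.254, 0.1804]
eef_rot: [-179.5, -0.1, 108.0]
wrist_force: [0.6, 0.4, -1.7]
width: 0.708
```

Call:
{"api": "jog_arm", "payload": {"steps": "0 0 1.2 0 55;0 0 0 0 55"}}

```text
clock: 35.63
position: [0.4573, 0.2544, 0.1802]
eef_rot: [-179.6, -0.1, 108.0]
wrist_force: [0.1, -0.1, -2.8]
width: 0.708
```

Call:
{"api": "jog_arm", "payload": {"steps": "0 0 1.2 0 55;0 0 0 0 55"}}

```text
clock: 35.8
position: [0.4573, 0.2544, 0.1791]
eef_rot: [-179.6, -0.2, 108.0]
wrist_force: [-0.1, 0.0, -3.3]
width: 0.711
```

Call:
{"api": "jog_arm", "payload": {"steps": "0 0 1.2 0 55;0 0 0 0 55"}}

```text
clock: 35.97
position: [0.4574, 0.2545, 0.178]
eef_rot: [-179.6, -0.2, 108.0]
wrist_force: [-0.3, -0.1, -0.9]
width: 0.716
```

Call:
{"api": "jog_arm", "payload": {"steps": "0 0 1.2 0 55;0 0 0 0 55"}}

```text
clock: 36.13
position: [0.4574, 0.2545, 0.1768]
eef_rot: [-179.6, -0.2, 108.0]
wrist_force: [-0.3, -0.5, -0.0]
width: 0.709
```

Call:
{"api": "jog_arm", "payload": {"steps": "0 0 0.6 0 55;0 0 0 0 55"}}

```text
clock: 36.3
position: [0.4574, 0.2545, 0.1763]
eef_rot: [-179.6, -0.2, 108.0]
wrist_force: [-0.9, -0.9, -0.2]
width: 0.711
```

```bash
python3 chk.py 22
python3 - <<'E'
import pickle,cv2
s=pickle.load(open("side22.pkl","rb"))
cv2.imwrite("pics/s22z.png",cv2.resize(s["color"][265:345,155:225,::-1],None,fx=7,fy=7,interpolation=cv2.INTER_CUBIC))
E
```

```text
P [457.4411 254.5318 176.3128] tilt 0.4 z [-0.0069  0.0008 -1.    ] x [-0.3097  0.9508  0.0029] y [ 0.9508  0.3097 -0.0063] clk 36.3 q [-46.1018   8.1003  13.3296 103.0384  -2.2579  69.3986 -14.0531] F [-0.8981 -0.921  -0.1767] w 61.87420455104439
```

View pics/s22z.png

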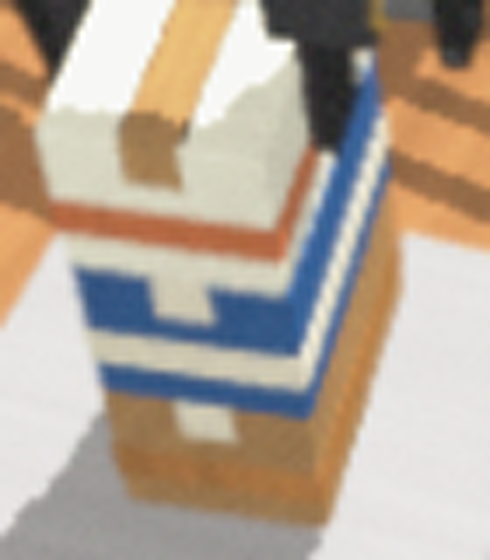

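Call:
{"api": "jog_arm", "payload": {"steps": "0 0 0 0 66;0 0 0 0 75;0 0 0 0 87;0 0 0 0 87;0 0 0 0 87;0 0 -10 0 87;0 0 -30 0 87;0 0 -35 0 87"}}

```text
clock: 37.07
position: [0.4568, 0.2537, 0.251]
eef_rot: [-179.4, -0.1, 108.0]
wrist_force: [1.0, 0.3, 0.6]
width: 0.997
```

Call:
{"api": "jog_arm", "payload": {"steps": "0 0 -35 0 87;0 0 -30 0 87;-35 0 0 0 87;-35 0 0 0 87;-35 0 0 0 87;-35 0 0 0 87;-35 0 0 0 87;-35 0 0 0 87"}}

```text
clock: 37.73
position: [0.5236, 0.0529, 0.3166]
eef_rot: [-179.7, -0.2, 108.0]
wrist_force: [0.5, -0.2, -1.0]
width: 1.003
```

```bash
python3 chk.py 23
python3 - <<'E'
from h import *
import pickle
s=pickle.load(open("side23.pkl","rb"))
cv2.imwrite("pics/s23z.png",cv2.resize(s["color"][255:345,145:225,::-1],None,fx=6,fy=6,interpolation=cv2.INTER_CUBIC))
t=cam("top","top23");cv2.imwrite("pics/t23z.png",cv2.resize(t["color"][160:245,110:200,::-1],None,fx=7,fy=7,interpolation=cv2.INTER_CUBIC))
E
```

```text
P [523.5898  52.8953 316.5964] tilt 0.36 z [-0.0063  0.001  -1.    ] x [-0.3097  0.9508  0.0029] y [ 0.9508  0.3098 -0.0057] clk 37.7333 q [-33.7115   4.2003  24.6859  90.6137  -1.8698  85.9177   9.1045] F [ 0.5333 -0.2306 -1.0433] w 87.23080053092875
```

View pics/s23z.png

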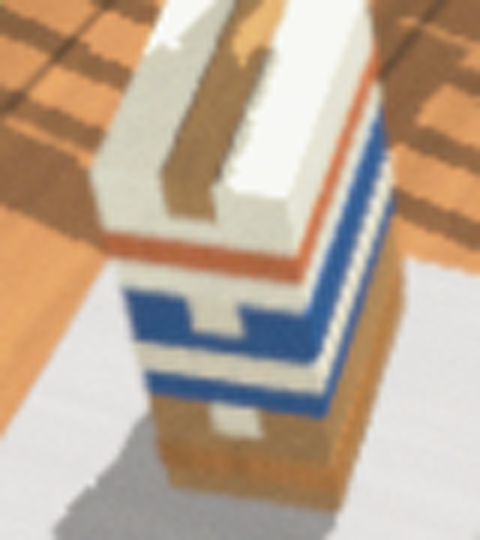

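View pics/t23z.png

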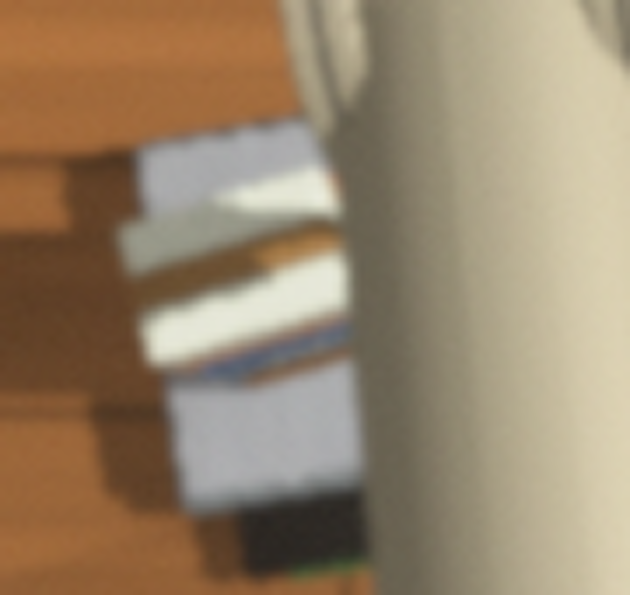

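View pics/side23.png

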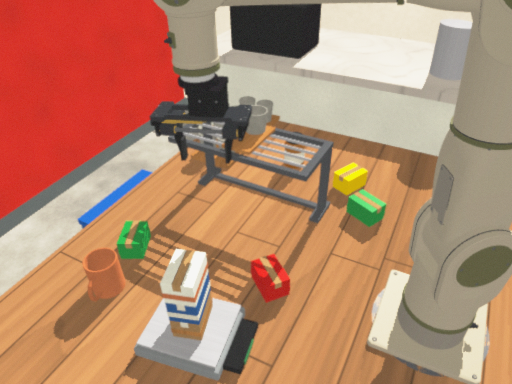

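Run:
```python
from h import *
def st(a,rr):
    a=a.astype(int);m=(a[:,:,0]>110)&(a[:,:,1]<70)&(a[:,:,2]<80);y0,y1,x0,x1=rr
    w=np.argwhere(m[y0:y1,x0:x1]);return len(w),w.mean(0)+[y0,x0],w.min(0)+[y0,x0],w.max(0)+[y0,x0]
for n in("side0","side6","side23"): print(n,st(cv2.imread(f"pics/{n}.png")[:,:,::-1],(240,310,240,310)))
from bench import finish_job
finish_job()
```

```text
side0 (969, array([279.20123839, 268.64602683]), array([255, 251]), array([301, 287]))
side6 (973, array([279.25179856, 268.65775951]), array([255, 251]), array([301, 287]))
side23 (1000, array([279.469, 269.47 ]), array([255, 251]), array([302, 289]))
the job is handed in; nothing more can be done
```

The blue carton is stacked on the kraft carton and the white one is on top of it. All three look flush, and the job was handed in at about 38 s.

**How it was done:** The jog commands have no tilt input, so I tilted the tool about 39° by pushing the arm against a joint limit. In that pose I drew both cartons out through the open front onto the table. I then brought the tool back upright (within 0.5°) and stacked the cartons with it. Each carton was lowered in small steps and released once the scale column carried its weight, with the wrist force near 0 N.

**Last checks:**
- **Stack:** in the hover check before the white carton's final lowering, the near edges of all three agreed to about 1 mm and 0.3° in the side view. They agreed to 1.7 mm or better, with no turn, in the wrist view. The pictures after release show the column standing flush, with the gripper clear.
- **Kraft carton, mug, jar and cup:** nothing indicated contact with any of them. I did not separately re-measure the mug, jar or cup. The cup was hidden behind the gripper in the last side picture.

**What did not go cleanly:**
- **Red look-alike:** while I pulled the white carton out, the gripper body briefly touched it, reading up to about 13 N at the wrist. It seems to have shifted about 1 to 2 mm (1 to 2 pixels at one edge in the side view).
- **White carton on the table:** when I set it down before regrasping, the downward press briefly read about 14 N.
- **Joint 1 limit:** joint 1 read -148.98° for a moment against its stated limit of -148.97°, and I moved it away at once.

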